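Load the test rack with lapped seal plates using the lifter

TASK

Get the finished seal plates ready for the leak test: first clear whatever pressure sensors are standing on the blue test rack into the yellow parts tray. Then move every white ceramic plate from the black drying rack to the blue rack, each lying flat and centred across one bay's pair of ribs, square to the rack; the lapped faces must not be fingered, so only slide the lifter's blade in under a plate, between the ribs, and lift it with that, keeping it level. Finish by laying the lifter back down wholly on its black rubber mat, and leave the other things on the bench alone.

Things in the scene. Friction and masses are not known exactly. Their poses are not given: they have to be found in the camera images.
- dry_rack: black drying rack, fixed, 116 (x) x 276 (y) mm, open front at its -x side; origin: centre of underside. Base 5 mm thick; three bays at y = -92, 0, +92 mm, each with two ribs along x (7 mm wide, x = -56 to 44 mm, tops at z = 17 mm) 26 mm either side of its middle, so a tunnel 45 mm wide and 12 mm high runs in between them. Stop bar at x = 52 to 58 mm, z up to 23 mm. The plates start here
- test_rack: blue test rack, fixed, the same shape as the drying rack; origin: centre of underside. The two racks may be swapped left and right, and each is turned up to 7 degrees
- test_rack_bay0 (a point): blue test rack: middle of bay 0 (y = -92 mm of the rack), at the rib tops (z = 17 mm of the rack), axes as the rack's (x points in from the open front to the back). A plate lies right when its origin is here
- test_rack_bay1 (a point): blue test rack: middle of bay 1 (y = 0 of the rack), at the rib tops (z = 17 mm of the rack), axes as the rack's (x points in from the open front to the back). A plate lies right when its origin is here
- test_rack_bay2 (a point): blue test rack: middle of bay 2 (y = +92 mm of the rack), at the rib tops (z = 17 mm of the rack), axes as the rack's (x points in from the open front to the back). A plate lies right when its origin is here
- plate0: white square-edged ceramic seal plate with a small blue dot, 76 (x) x 72 (y) x 6 mm, 130 g; origin: centre of its underside. 2 or 3 of the 3 plates are present, lying loose across the two ribs of a bay of the drying rack
- plate1: white square-edged ceramic seal plate with a small blue dot, 76 (x) x 72 (y) x 6 mm, 130 g; origin: centre of its underside. 2 or 3 of the 3 plates are present, lying loose across the two ribs of a bay of the drying rack
- plate2: white square-edged ceramic seal plate with a small blue dot, 76 (x) x 72 (y) x 6 mm, 130 g; origin: centre of its underside. 2 or 3 of the 3 plates are present, lying loose across the two ribs of a bay of the drying rack
- sensor0: blue pressure sensor, loose, 220 g: steel flange 60 mm across and 10 mm high, above it a round blue body 28 mm across up to z = 56 mm, then a black plug 16 mm across up to 62 mm. Origin: centre of its underside, z up its axis. 1 or 2 of the 2 sensors are present, standing on the ribs of the test rack
- sensor1: red pressure sensor, loose, 220 g: steel flange 60 mm across and 10 mm high, above it a round red body 28 mm across up to z = 56 mm, then a black plug 16 mm across up to 62 mm. Origin: centre of its underside, z up its axis. 1 or 2 of the 2 sensors are present, standing on the ribs of the test rack
- tray: yellow parts tray, fixed, open on top, 200 (x) x 100 (y) mm, walls 4 mm thick and 18 mm high, floor 4 mm; origin: centre of its underside. Left or right on the bench
- lifter: flat lifter (spatula), loose, 200 g, starts on the mat. x points along the blade; origin: below the middle of the handle, level with the blade's underside. Steel blade x = 59 to 155 mm, 32 wide, z = 0 to 2.5; neck x = 51 to 59, 24 wide, up to z = 57; orange handle x = -55 to 51, 20 wide, z = 35 to 57; leg at x = -54 to -42 on a crossbar foot 60 wide, z = 0 to 10.
- lifter_tip (a point): front end of the lifter's blade, underside (x = 155 mm of the lifter). A plate sits well on the blade with its centre at x = 105 to 120 mm of the lifter
- lifter_butt (a point): rear end of the lifter's foot, underside (x = -54 mm of the lifter)
- mat: black rubber mat, fixed, 110 (x) x 300 (y) x 3 mm, the lifter's place; origin: centre of its underside
- jar: bystander: closed jar 48 mm across, 70 mm high; origin under its centre
- wrench: bystander: small steel wrench, 150 mm long
- driver: bystander: screwdriver
- adapter: bystander: brass adapter 36 mm across, 36 mm high; origin under its centre
- collar: bystander: steel ring 40 mm across, 14 mm high; origin under its centre
- case: grey and blue accessory case, fixed, closed, 190 x 100 x 36 mm, on the other side of the bench from the tray; origin under its centre; not part of the job
Not all that is in view belongs to the job. What is shaped like the sensor0 but green or pink is not meant.

How it is judged (in metres and radians):
On the way, in this order (a step that is already met when the one before it is completed fails the run):
1. the sensors have been cleared off the test rack into the yellow tray (x of sensor0 in the frame of tray between -0.097 and 0.097 m and y of sensor0 in the frame of tray between -0.047 and 0.047 m and z of sensor0 in the frame of tray between -0.002 and 0.05 m and x of sensor1 in the frame of tray between -0.097 and 0.097 m and y of sensor1 in the frame of tray between -0.047 and 0.047 m and z of sensor1 in the frame of tray between -0.002 and 0.05 m), for 0.2 s.
2. all plates lie on the test rack, one to a bay (((x of plate0 in the frame of test_rack_bay0 between -0.02 and 0.013 m and y of plate0 in the frame of test_rack_bay0 between -0.013 and 0.013 m and z of plate0 in the frame of test_rack_bay0 between -0.004 and 0.004 m and angle between the x axis of plate0 and the x axis of test_rack_bay0, either way round below 0.2 rad) or (x of plate0 in the frame of test_rack_bay1 between -0.02 and 0.013 m and y of plate0 in the frame of test_rack_bay1 between -0.013 and 0.013 m and z of plate0 in the frame of test_rack_bay1 between -0.004 and 0.004 m and angle between the x axis of plate0 and the x axis of test_rack_bay1, either way round below 0.2 rad) or (x of plate0 in the frame of test_rack_bay2 between -0.02 and 0.013 m and y of plate0 in the frame of test_rack_bay2 between -0.013 and 0.013 m and z of plate0 in the frame of test_rack_bay2 between -0.004 and 0.004 m and angle between the x axis of plate0 and the x axis of test_rack_bay2, either way round below 0.2 rad)) and ((x of plate1 in the frame of test_rack_bay0 between -0.02 and 0.013 m and y of plate1 in the frame of test_rack_bay0 between -0.013 and 0.013 m and z of plate1 in the frame of test_rack_bay0 between -0.004 and 0.004 m and angle between the x axis of plate1 and the x axis of test_rack_bay0, either way round below 0.2 rad) or (x of plate1 in the frame of test_rack_bay1 between -0.02 and 0.013 m and y of plate1 in the frame of test_rack_bay1 between -0.013 and 0.013 m and z of plate1 in the frame of test_rack_bay1 between -0.004 and 0.004 m and angle between the x axis of plate1 and the x axis of test_rack_bay1, either way round below 0.2 rad) or (x of plate1 in the frame of test_rack_bay2 between -0.02 and 0.013 m and y of plate1 in the frame of test_rack_bay2 between -0.013 and 0.013 m and z of plate1 in the frame of test_rack_bay2 between -0.004 and 0.004 m and angle between the x axis of plate1 and the x axis of test_rack_bay2, either way round below 0.2 rad)) and ((x of plate2 in the frame of test_rack_bay0 between -0.02 and 0.013 m and y of plate2 in the frame of test_rack_bay0 between -0.013 and 0.013 m and z of plate2 in the frame of test_rack_bay0 between -0.004 and 0.004 m and angle between the x axis of plate2 and the x axis of test_rack_bay0, either way round below 0.2 rad) or (x of plate2 in the frame of test_rack_bay1 between -0.02 and 0.013 m and y of plate2 in the frame of test_rack_bay1 between -0.013 and 0.013 m and z of plate2 in the frame of test_rack_bay1 between -0.004 and 0.004 m and angle between the x axis of plate2 and the x axis of test_rack_bay1, either way round below 0.2 rad) or (x of plate2 in the frame of test_rack_bay2 between -0.02 and 0.013 m and y of plate2 in the frame of test_rack_bay2 between -0.013 and 0.013 m and z of plate2 in the frame of test_rack_bay2 between -0.004 and 0.004 m and angle between the x axis of plate2 and the x axis of test_rack_bay2, either way round below 0.2 rad))), for 0.2 s.
At the end, for the whole second after the job is handed in: Each plate present lies flat on the ribs of a blue bay (off-centre at most 13 mm across, 20 mm forward, 13 mm back, 4 mm in height; square within 0.2 rad), each sensor present is in the yellow tray, both lifter ends lie on the mat (10 mm past its sides, 5 mm past its ends); all at rest (all of step 1 and all of step 2 and x of lifter_tip in the frame of mat between -0.06 and 0.06 m and y of lifter_tip in the frame of mat between -0.155 and 0.155 m and z of lifter_tip in the frame of mat between -0.002 and 0.009 m and x of lifter_butt in the frame of mat between -0.06 and 0.06 m and y of lifter_butt in the frame of mat between -0.155 and 0.155 m and z of lifter_butt in the frame of mat between -0.002 and 0.009 m and linear speed of each of plate0, plate1, plate2, sensor0, sensor1, lifter below 0.03 m/s); the robot touches nothing.
It fails at once if a plate is touched by the fingers or the arm (contact force between any of plate0, plate1, plate2 and the fingers above 0.5 N or contact force between any of plate0, plate1, plate2 and the arm above 0.5 N).
It fails at once if a plate is tipped by more than 0.5 rad or dropped to the bench (angle between any of plate0, plate1, plate2's own z axis and vertical above 0.5 rad or height (world z) of any of plate0, plate1, plate2 below 0.004 m).
It fails at once if a bystander is pushed more than 3 cm (distance of any of jar, wrench, driver, adapter, collar from where it was at the start of the episode above 0.03 m).
Of plate0, plate1, plate2 only 2 to 3 are there at a start; the rules pass over those that are not, and their reading is None.
Of sensor0, sensor1 only 1 to 2 are there at a start; the rules pass over those that are not, and their reading is None.
At some moment in a run one of sensor0, sensor1, lifter may be knocked a few centimetres aside while the robot is not near it.
It also fails if it takes over 210 s, if anything falls off the work surface, if the arm or the gripper's body presses on something with over 40 N, if the wrist force passes 120 N, or if a joint passes its speed limit or range.

ROBOT

A 7-joint arm with a two-finger parallel gripper is mounted at the origin on the work surface. World frame = base frame: x ahead of the robot, y to its left, z up, the work surface at z = 0. Lengths are in m, angles in degrees, forces in N, time in s.
With the tool pointing down it reaches from about 0.425 to 0.875 m from the base axis. Payload 4.7 kg.
Tool frame: the origin (TCP) lies midway between the tips of the shut fingers; the grasp point (between the pads) lies 19 mm behind it; z points along the fingers, y is the line along which they close (so a half turn about z gives the same grasp; the last joint's range is limited). The gripper opens to 85 mm and grips with 20 to 120 N. Pads are 22 mm wide; open, the fingers measure 114 mm over their backs; the gripper's body (76 mm by 85 mm) begins 54 mm behind the grasp point. The pads swing forward as they close: fully open they stand 13 mm farther back than shut.
Start: joints at [68.589, 18.392, -4.016, 83.108, 1.295, 78.541, -3.26], TCP at [0.246, -0.602, 0.231] pointing down, gripper open.
Joint ranges: [-163.93, 163.93], [-17.29, 119.83], [-79.2, 71.16], [3.27, 140.29], [-89.18, 269.18], [5.43, 117.66], [-154.24, 154.24]. Speed limits (degrees/s): [147.25, 147.25, 180, 180, 180, 180, 180].

INTERFACE

Orientations are given as [roll, pitch, yaw] about the fixed x, y, z axes, in that order (R = Rz(yaw) Ry(pitch) Rx(roll)).
In Python, from rig import monitor, imaging, manip gives the robot as it stands. The module is installed in compiled form; this text tells all that it offers.
- The arm moves only by the tool jog_arm, never from a script. Its argument "increments" is a list of rows, each an object of numbers: "x", "y", "z": the shift along the tool's x, y, z in units of 400 mm (1.0 is 400 mm); "yaw": the turn about the tool's z in units of 180 degrees (1.0 is 180 degrees); "hand": the opening, from -1 (shut) to 1 (fully open). A call has 1 to 8 rows; each row is the pose to reach, as a shift and turn from the pose commanded when the call began, along the tool's axes at that moment, turning the shorter way round; what a row does not reach only later rows make up. A row lasts 1/10 s, in which the tool goes at most 50 mm and 8.59 degrees, less where a joint would pass 70% of its speed; a pose out of reach is approached as far as the arm can. A call with a number of a shift or a turn outside -1 to 1 is refused whole. A call with a gripper value outside its range is refused whole. The fingers move at their own pace and stop on an object; "newtons" is the grip in N (left out, the last holds). Time passes only in rows, so rows that repeat a pose let the fingers close. It gives the time, the measured TCP pose, the force, the opening and the grip force at its end, in the units of the state.
- monitor.state(): the state, without advancing time (a new reading comes with each control period).
- imaging.read_camera(name): name is "side" or "top"; returns a dict with "pixels" (480x640x3 uint8, red, green, blue), "intrinsics" (3x3 intrinsics, pixels), "D" ([k1, k2, p1, p2, k3] as OpenCV has them; the pictures are not rectified), "extrinsics" (4x4, takes a point from camera to world coordinates). Camera axes: x right, y up, looking along -z (the intrinsics and any distortion apply to the point x, -y, -z); pixel columns grow to the right and rows downward; lengths in m; the calibration is good to about 2 mm. A picture is of the moment at which its call begins. There is no depth.
- manip.finish_job(): hands the job in; it is judged then, once.
The state is a dict: "clock": time; "joint_pos": joint angles; "joint_vel": joint speeds; "joint_efforts": joint torques, N m; "position": TCP position; "ee_rot": TCP orientation; "ft_force": force on the tool from outside, world axes, zero at the start; "wrist_torque": the same for the moment, N m; "gripper_width": finger opening in m; "grip_force": force on a finger pad.
Only numpy, scipy, OpenCV 4.12 (cv2) and the standard library are available. Lean on these libraries where they do the work, as an engineer would, in place of code of your own. Each camera call takes 0.05 s, during which the arm holds its last target. There are 200 camera calls.

## Working session

There is one attempt and no reset: what is moved stays moved. The work goes in short steps, Python scripts to look and compute and a tool call to move; the robot and the scene stay as the last step left them, time stands still between calls to the robot, and variables do not carry over. Pictures are saved under pics/ and viewed, at most 14 in all, crops included, and the job is handed in when it is done.

Besides the shell and the picture viewer there is one more tool, called after "Emit:" by a JSON object that holds its "fn" and its "kwargs". jog_arm: Moves the arm, as the interface text tells. Its arguments: {"type":"object","properties":{"increments":{"type":"array","items":{"type":"object","properties":{"x":{"type":"number"},"y":{"type":"number"},"z":{"type":"number"},"yaw":{"type":"number"},"hand":{"type":"number"}}}},"newtons":{"type":"number"}},"required":["increments"]}

```bash
mkdir -p pics; cat > h.py <<'E'
import numpy as np, cv2
from rig import monitor, imaging, manip
from scipy.spatial.transform import Rotation as R
def snap(n,f=None):
    c=imaging.read_camera(n)
    if f: cv2.imwrite('pics/'+f,c['pixels'][:,:,::-1])
    np.savez('last_%s.npz'%n,**c); return c
def last(n): return dict(np.load('last_%s.npz'%n))
def ray(c,uv):
    p=cv2.undistortPoints(np.array([[uv]],float),c['intrinsics'],c['D'])[0,0]
    T=c['extrinsics']; d=T[:3,:3]@np.array([p[0],-p[1],-1]); return T[:3,3],d
def pt(c,uv,z):
    o,d=ray(c,uv); return o+d*(z-o[2])/d[2]
def proj(c,P):
    P=np.atleast_2d(P); T=c['extrinsics']; q=(P-T[:3,3])@T[:3,:3]; q=q*[1,-1,-1]
    return cv2.projectPoints(q,np.zeros(3),np.zeros(3),c['intrinsics'],c['D'])[0][:,0]
def crop(c,f,u0,v0,u1,v1,s):
    cv2.imwrite('pics/'+f,cv2.resize(c['pixels'][v0:v1,u0:u1,::-1],None,fx=s,fy=s,interpolation=cv2.INTER_CUBIC))
E
python3 - <<'E'
from h import *
np.set_printoptions(suppress=True,precision=4)
for n in('top','side'):
    c=snap(n,n+'0.png'); print(c['extrinsics'],c['intrinsics'],c['D'])
s=monitor.state(); print(s)
E
```

```text
[[-0.0152  0.9952 -0.097   0.3772]
 [-0.9998 -0.016  -0.0073  0.0039]
 [-0.0088  0.0968  0.9953  1.3649]
 [ 0.      0.      0.      1.    ]] [[611.0486   0.     321.5295]
 [  0.     611.0486 244.1363]
 [  0.       0.       1.    ]] [-0.2127  0.      0.      0.      0.    ]
[[-0.8505  0.3656 -0.3781  0.0932]
 [-0.5258 -0.5702  0.6312  0.6966]
 [ 0.0151  0.7356  0.6772  0.7997]
 [ 0.      0.      0.      1.    ]] [[498.9502   0.     320.2245]
 [  0.     498.9502 239.6174]
 [  0.       0.       1.    ]] [-0.0541  0.      0.      0.      0.    ]
{'clock': 0.1, 'joint_pos': array([68.5878, 18.4345, -4.0167, 83.1677,  1.2939, 78.5405, -3.2602]), 'joint_vel': array([-0.0324, -0.0785,  0.0066, -0.1276, -0.0307,  0.0415,  0.0145]), 'joint_efforts': array([  0.    , -49.4875,  -0.3839, -31.5208,   0.0131,   0.0074,
         0.    ]), 'position': array([ 0.2456, -0.6013,  0.2303]), 'ee_rot': array([-179.9025,    0.0039,   22.2225]), 'ft_force': array([ 0.1715, -0.7253, -0.3607]), 'wrist_torque': array([-0.0193, -0.0428,  0.0206]), 'grip_force': 0.0, 'gripper_width': 0.0853128942441245}
```

View pics/top0.png

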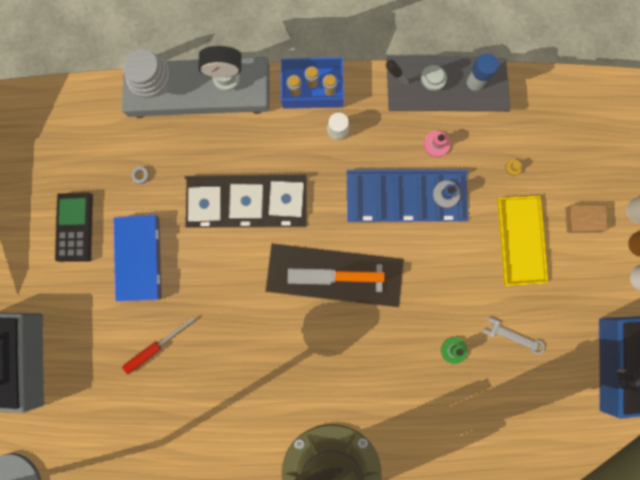

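View pics/side0.png

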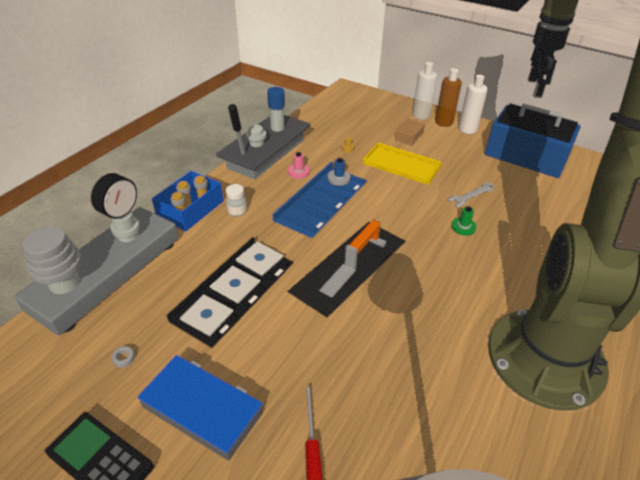

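Candidates for the sensor: the blue body on the rack (447,193), the pink lookalike (437,143), and the green lookalike (455,350). I choose the blue one because it stands on the blue rack, and I'll check it in a crop. The three plates are at (205,204), (246,201) and (287,199), and the lifter is on the mat at (335,276).

```bash
python3 - <<'E'
from h import *
c=last('top')
crop(c,'c1.png',180,160,340,280,5)
crop(c,'c2.png',335,160,495,280,5)
crop(c,'c3.png',260,230,420,320,5)
E
```

```text
(no output)
```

View pics/c1.png

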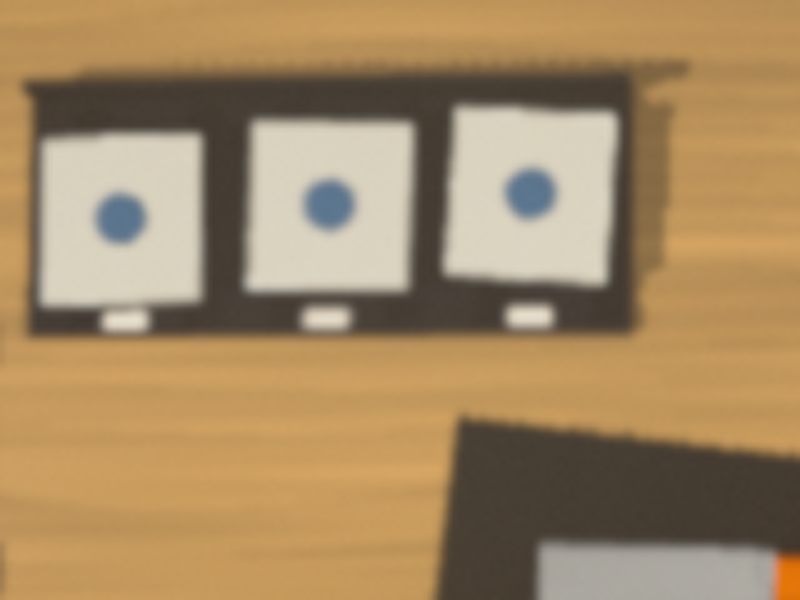

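View pics/c2.png

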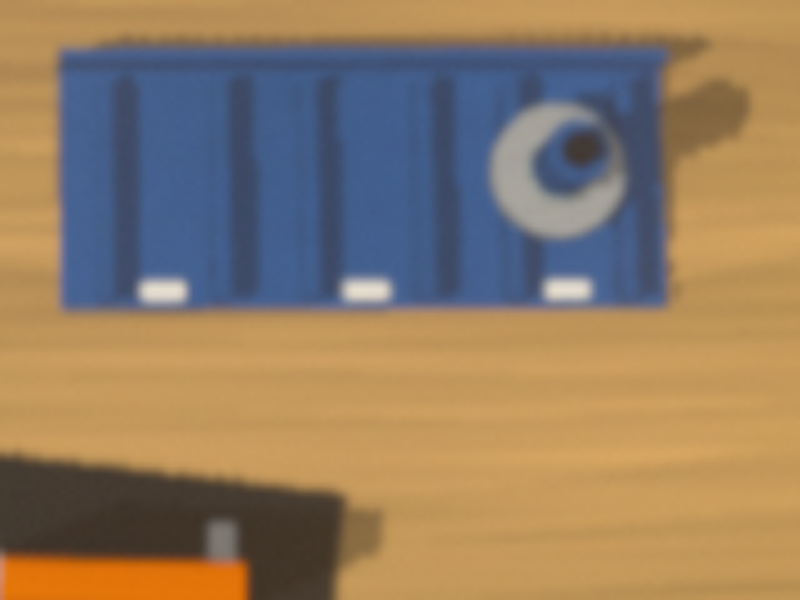

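View pics/c3.png

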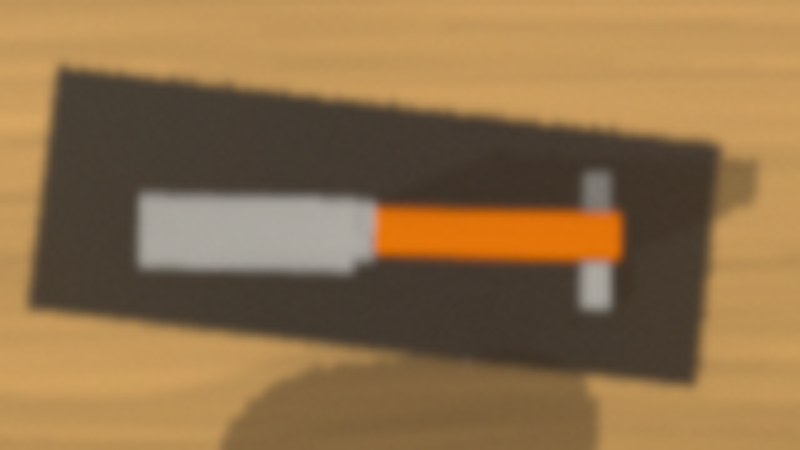

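The crops confirm three plates with blue dots in the black rack. The blue sensor stands in the right bay of the blue rack, with its flange at (558,170) in crop c2. The lifter's blade points image-left.

```bash
cat > m.py <<'E'
from h import *
from scipy.optimize import least_squares
np.set_printoptions(suppress=True,precision=4)
def im(cr,o): return (np.array(cr,float)+.5)/5-.5+np.array(o)
def fit(c,model,pix,x0):
    model=np.array(model,float);pix=np.array(pix,float)
    def f(p):
        a=p[2];r=np.array([[np.cos(a),-np.sin(a),0],[np.sin(a),np.cos(a),0],[0,0,1]])
        return (proj(c,model@r.T+[p[0],p[1],0])-pix).ravel()
    s=least_squares(f,x0); return s.x,f(s.x).reshape(-1,2)
E
python3 - <<'E'
from m import *
c=last('top')
rk=[[-.058,.138,0],[-.058,-.138,0],[.058,.138,.023],[.058,-.138,.023]]
def show(n,r): print(n,r[0][:2],np.degrees(r[0][2]),'res',np.round(r[1],1).tolist())
show('dry',fit(c,rk,im([[30,333],[632,333],[30,84],[632,75]],(180,160)),[.5,.15,0]))
show('test',fit(c,rk,im([[62,308],[667,306],[62,50],[668,50]],(335,160)),[.5,-.15,0]))
show('mat',fit(c,[[.055,.15,.003],[.055,-.15,.003],[-.055,-.15,.003],[-.055,.15,.003]],im([[60,66],[718,147],[695,383],[32,306]],(260,230)),[.4,0,0]))
show('tray',fit(c,[[.1,.05,.018],[.1,-.05,.018],[-.1,-.05,.018],[-.1,.05,.018]],[[498,197],[542,195],[548,284],[503,286]],[.5,-.4,0]))
show('lifter',fit(c,[[.155,-.016,.0055],[.155,.016,.0055],[-.055,-.01,.060],[-.055,.01,.060],[.051,-.01,.06],[.051,.01,.06],[-.048,-.03,.013],[-.048,.03,.013]],im([[138,192],[138,268],[623,212],[623,262],[376,207],[376,261],[597,172],[595,310]],(260,230)),[.4,0,1.57]))
pl=[[.038,.036,.023],[.038,-.036,.023],[-.038,-.036,.023],[-.038,.036,.023],[0,0,.023]]
for k in ([[40,138],[203,132],[203,302],[40,307],[121,218]],[[250,120],[415,123],[410,291],[245,292],[329,204]],[[455,106],[618,113],[609,286],[444,276],[530,193]]):
    show('plate',fit(c,pl,im(k,(180,160)),[.5,.15,0]))
print('flange',pt(c,im([558,170],(335,160)),.027),'plug',pt(c,im([581,148],(335,160)),.079))
s=last('side')
for n,z in((('flange',(339,177)),.022),(('plug',(340,161)),.079)): print(n[0],pt(s,n[1],z))
for n,uv,z in(('jar',(338,122),.07),('pink',(437,140),.03),('adapter',(515,166),.036),('casecorner',(157,216),.036),('wrench',(490,322),0),('green',(455,350),.01)): print(n,pt(c,uv,z))
E
```

```text
dry [0.6099 0.1843] -0.8646841839587289 res [[0.0, 1.0], [0.5, 0.6], [-0.8, -1.2], [0.3, -0.4]]
test [ 0.6166 -0.1829] -0.5771074997086109 res [[0.0, 0.5], [-0.0, 0.4], [-0.2, -0.5], [0.2, -0.4]]
mat [ 0.4409 -0.0147] -7.67068333394491 res [[-0.3, -0.3], [0.9, -0.9], [0.2, 0.8], [-0.8, 0.4]]
tray [ 0.51   -0.4429] 1.0501201172250285 res [[1.0, 0.2], [-1.2, 1.2], [-1.4, -0.6], [1.5, -0.7]]
lifter [ 0.4336 -0.0642] 87.7089683111614 res [[0.5, 0.7], [0.1, -0.1], [-0.1, 0.4], [-0.2, -0.3], [-0.2, 0.3], [-0.4, -1.2], [0.2, 0.4], [0.1, -0.1]]
plate [0.604  0.2766] 0.5986090711201117 res [[0.6, 0.2], [-0.6, 0.2], [-0.5, -0.3], [0.5, -0.3], [0.0, 0.2]]
plate [0.608  0.1821] -1.573643962419905 res [[0.5, 0.4], [-0.6, -0.1], [-0.5, -0.1], [0.5, -0.6], [0.1, 0.3]]
plate [0.6113 0.0917] -3.897391982416984 res [[0.2, 0.2], [-0.3, 0.4], [-0.4, -0.6], [0.3, -0.2], [0.2, 0.3]]
flange [ 0.6166 -0.2669  0.027 ] plug [ 0.6169 -0.2669  0.079 ]
flange [ 0.615  -0.2653  0.022 ]
plug [ 0.6102 -0.2575  0.079 ]
jar [ 0.7715 -0.0268  0.07  ]
pink [ 0.7395 -0.2509  0.03  ]
adapter [ 0.6775 -0.4275  0.036 ]
casecorner [0.5758 0.3807 0.036 ]
wrench [ 0.3275 -0.3636  0.    ]
green [ 0.2678 -0.2794  0.01  ]
```

Emit:
{"fn": "jog_arm", "kwargs": {"increments": [{"x": 0.1, "y": -0.036, "yaw": -0.0425, "hand": 1}, {"x": 0.2, "y": -0.072, "yaw": -0.085}, {"x": 0.3, "y": -0.108, "yaw": -0.1275}, {"x": 0.4, "y": -0.144, "yaw": -0.17}, {"x": 0.5, "y": -0.18, "yaw": -0.2125}, {"x": 0.6, "y": -0.216, "yaw": -0.255}, {"x": 0.7, "y": -0.252, "yaw": -0.2975}, {"x": 0.8, "y": -0.288, "yaw": -0.34}]}}

```text
$.increments[0]: bad value
```

Emit:
{"fn": "jog_arm", "kwargs": {"increments": [{"yaw": -0.0366}]}}

```text
$.increments[0]: bad value
```

Emit:
{"fn": "jog_arm", "kwargs": {"increments": [{"x": 0.8, "y": -0.288, "z": 0, "yaw": -0.34, "hand": 1}, {"x": 0.8, "y": -0.288, "z": 0, "yaw": -0.34, "hand": 1}, {"x": 0.8, "y": -0.288, "z": 0, "yaw": -0.34, "hand": 1}, {"x": 0.8, "y": -0.288, "z": 0, "yaw": -0.34, "hand": 1}, {"x": 0.8, "y": -0.288, "z": 0, "yaw": -0.34, "hand": 1}, {"x": 0.8, "y": -0.288, "z": 0, "yaw": -0.34, "hand": 1}, {"x": 0.8, "y": -0.288, "z": 0, "yaw": -0.34, "hand": 1}, {"x": 0.8, "y": -0.288, "z": 0, "yaw": -0.34, "hand": 1}]}}

```text
clock: 0.9
position: [0.5041, -0.3663, 0.231]
ee_rot: [179.9, -0.3, 84.3]
ft_force: [0.7, -0.1, 0.0]
gripper_width: 0.0851
grip_force: 0.0
```

Emit:
{"fn": "jog_arm", "kwargs": {"increments": [{"x": 0, "y": 0, "z": 0, "yaw": -0.0366, "hand": 1}, {"x": 0, "y": 0, "z": 0, "yaw": -0.0366, "hand": 1}]}}

```text
clock: 1.1
position: [0.4981, -0.3742, 0.2307]
ee_rot: [-179.9, -0.0, 90.0]
ft_force: [0.1, -0.3, -0.5]
gripper_width: 0.0854
grip_force: 0.0
```

Emit:
{"fn": "jog_arm", "kwargs": {"increments": [{"x": 0.2685, "y": 0.2965, "z": 0.25, "yaw": 0, "hand": 1}, {"x": 0.2685, "y": 0.2965, "z": 0.25, "yaw": 0, "hand": 1}, {"x": 0.2685, "y": 0.2965, "z": 0.25, "yaw": 0, "hand": 1}, {"x": 0.2685, "y": 0.2965, "z": 0.25, "yaw": 0, "hand": 1}, {"x": 0.2685, "y": 0.2965, "z": 0.25, "yaw": 0, "hand": 1}, {"x": 0.2685, "y": 0.2965, "z": 0.35, "yaw": 0, "hand": 1}, {"x": 0.2685, "y": 0.2965, "z": 0.42, "yaw": 0, "hand": 1}, {"x": 0.2685, "y": 0.2965, "z": 0.487, "yaw": 0, "hand": 1}]}}

```text
clock: 1.9
position: [0.6157, -0.2686, 0.0353]
ee_rot: [-179.9, 0.1, 89.7]
ft_force: [0.1, -0.2, 0.1]
gripper_width: 0.0857
grip_force: 0.0
```

Emit:
{"fn": "jog_arm", "kwargs": {"increments": [{"x": 0, "y": 0, "z": 0, "yaw": 0, "hand": 1}, {"x": 0, "y": 0, "z": 0, "yaw": 0, "hand": -1}, {"x": 0, "y": 0, "z": 0, "yaw": 0, "hand": -1}, {"x": 0, "y": 0, "z": 0, "yaw": 0, "hand": -1}, {"x": 0, "y": 0, "z": 0, "yaw": 0, "hand": -1}, {"x": 0, "y": 0, "z": 0, "yaw": 0, "hand": -1}, {"x": 0, "y": 0, "z": 0, "yaw": 0, "hand": -1}, {"x": 0, "y": 0, "z": 0, "yaw": 0, "hand": -1}], "newtons": 40}}

```text
clock: 2.7
position: [0.6179, -0.2672, 0.0381]
ee_rot: [179.9, 0.1, 90.0]
ft_force: [-1.5, -0.5, 5.7]
gripper_width: 0.0269
grip_force: 39.0
```

Emit:
{"fn": "jog_arm", "kwargs": {"increments": [{"x": 0, "y": 0, "z": -0.06, "yaw": 0, "hand": -1}, {"x": 0, "y": 0, "z": -0.15, "yaw": 0, "hand": -1}, {"x": -0.05, "y": -0.03, "z": -0.2, "yaw": 0, "hand": -1}, {"x": -0.13, "y": -0.08, "z": -0.2, "yaw": 0, "hand": -1}, {"x": -0.22, "y": -0.13, "z": -0.2, "yaw": 0, "hand": -1}, {"x": -0.31, "y": -0.19, "z": -0.2, "yaw": 0, "hand": -1}, {"x": -0.39, "y": -0.24, "z": -0.2, "yaw": 0, "hand": -1}, {"x": -0.44, "y": -0.27, "z": -0.2, "yaw": 0, "hand": -1}]}}

```text
clock: 3.5
position: [0.5052, -0.4465, 0.1155]
ee_rot: [-179.8, 0.1, 89.7]
ft_force: [0.6, -0.2, -2.8]
gripper_width: 0.0272
grip_force: 40.0
```

Emit:
{"fn": "jog_arm", "kwargs": {"increments": [{"x": 0, "y": 0, "z": 0, "yaw": 0, "hand": -1}]}}

```text
clock: 3.6
position: [0.5042, -0.4481, 0.1154]
ee_rot: [-179.8, 0.1, 89.5]
ft_force: [-1.5, -0.8, -2.1]
gripper_width: 0.027
grip_force: 40.0
```

Emit:
{"fn": "jog_arm", "kwargs": {"increments": [{"x": 0.012, "y": 0.012, "z": 0.08, "yaw": 0, "hand": -1}, {"x": 0.012, "y": 0.012, "z": 0.16, "yaw": 0, "hand": -1}, {"x": 0.012, "y": 0.012, "z": 0.2, "yaw": 0, "hand": -1}, {"x": 0.012, "y": 0.012, "z": 0.222, "yaw": 0, "hand": -1}, {"x": 0.012, "y": 0.012, "z": 0.222, "yaw": 0, "hand": -1}]}}

```text
clock: 4.1
position: [0.5141, -0.4371, 0.0273]
ee_rot: [-180.0, -0.1, 90.1]
ft_force: [0.7, -0.8, -1.4]
gripper_width: 0.0272
grip_force: 39.9
```

Emit:
{"fn": "jog_arm", "kwargs": {"increments": [{"x": 0, "y": 0, "z": 0, "yaw": 0, "hand": 0.2}, {"x": 0, "y": 0, "z": 0, "yaw": 0, "hand": 0.2}, {"x": 0, "y": 0, "z": 0, "yaw": 0, "hand": 0.5}, {"x": 0, "y": 0, "z": 0, "yaw": 0, "hand": 0.5}, {"x": 0, "y": 0, "z": -0.1, "yaw": 0, "hand": 0.5}, {"x": 0, "y": 0, "z": -0.2, "yaw": 0, "hand": 0.5}, {"x": 0, "y": 0, "z": -0.3, "yaw": 0, "hand": 0.5}]}}

```text
clock: 4.8
position: [0.5137, -0.4378, 0.1492]
ee_rot: [-180.0, 0.0, 90.0]
ft_force: [0.4, -0.5, -0.8]
gripper_width: 0.0637
grip_force: 0.0
```

```bash
python3 - <<'E'
from h import *
c=snap('top'); crop(c,'c4.png',260,160,560,330,2.6)
E
```

```text
(no output)
```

View pics/c4.png

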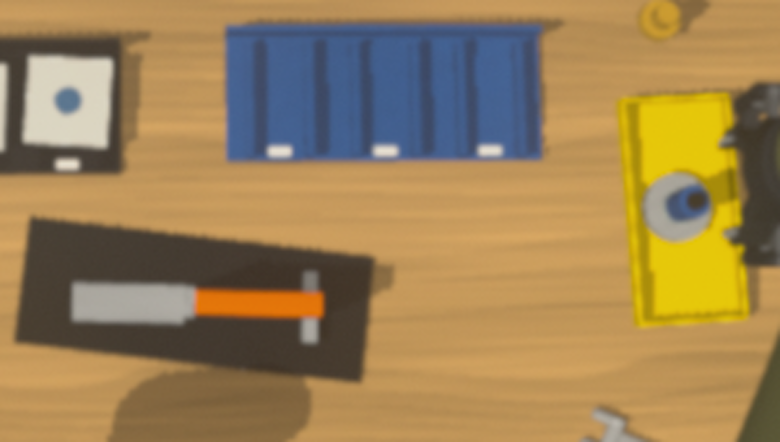

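The picture shows the sensor standing in the tray at (680,205), the blue rack empty, and the lifter where it was. Next is the lifter.

Emit:
{"fn": "jog_arm", "kwargs": {"increments": [{"x": 0.9, "y": -0.197, "z": 0, "yaw": 0.0128, "hand": 1}, {"x": 0.9, "y": -0.197, "z": 0, "yaw": 0.0128, "hand": 1}, {"x": 0.9, "y": -0.197, "z": 0, "yaw": 0.0128, "hand": 1}, {"x": 0.9, "y": -0.197, "z": 0, "yaw": 0.0128, "hand": 1}, {"x": 0.9, "y": -0.197, "z": 0, "yaw": 0.0128, "hand": 1}, {"x": 0.9, "y": -0.197, "z": 0, "yaw": 0.0128, "hand": 1}, {"x": 0.9, "y": -0.197, "z": 0, "yaw": 0.0128, "hand": 1}, {"x": 0.9, "y": -0.197, "z": 0, "yaw": 0.0128, "hand": 1}]}}

```text
clock: 5.65
position: [0.4341, -0.0732, 0.148]
ee_rot: [180.0, 0.0, 88.0]
ft_force: [0.7, -0.5, 1.0]
gripper_width: 0.0851
grip_force: 0.0
```

Emit:
{"fn": "jog_arm", "kwargs": {"increments": [{"x": 0, "y": 0, "z": 0, "yaw": 0, "hand": 1}, {"x": 0, "y": 0, "z": 0, "yaw": 0, "hand": 1}]}}

```text
clock: 5.85
position: [0.4354, -0.0789, 0.1481]
ee_rot: [179.9, 0.1, 87.7]
ft_force: [-0.4, -1.1, -1.5]
gripper_width: 0.085
grip_force: 0.0
```

Emit:
{"fn": "jog_arm", "kwargs": {"increments": [{"x": 0.112, "y": -0.006, "z": 0.1, "yaw": 0, "hand": 1}, {"x": 0.112, "y": -0.006, "z": 0.2, "yaw": 0, "hand": 1}, {"x": 0.112, "y": -0.006, "z": 0.27, "yaw": 0, "hand": 1}, {"x": 0.112, "y": -0.006, "z": 0.295, "yaw": 0, "hand": 1}, {"x": 0.112, "y": -0.006, "z": 0.295, "yaw": 0, "hand": 1}]}}

```text
clock: 6.35
position: [0.4338, -0.0342, 0.0286]
ee_rot: [-179.8, -0.1, 87.6]
ft_force: [-0.6, -0.0, 0.5]
gripper_width: 0.0854
grip_force: 0.0
```

Emit:
{"fn": "jog_arm", "kwargs": {"increments": [{"x": 0, "y": 0, "z": 0, "yaw": 0, "hand": -1}, {"x": 0, "y": 0, "z": 0, "yaw": 0, "hand": -1}, {"x": 0, "y": 0, "z": 0, "yaw": 0, "hand": -1}, {"x": 0, "y": 0, "z": 0, "yaw": 0, "hand": -1}, {"x": 0, "y": 0, "z": 0, "yaw": 0, "hand": -1}, {"x": 0, "y": 0, "z": 0, "yaw": 0, "hand": -1}, {"x": 0, "y": 0, "z": 0, "yaw": 0, "hand": -1}, {"x": 0, "y": 0, "z": 0, "yaw": 0, "hand": -1}], "newtons": 100}}

```text
clock: 7.15
position: [0.4354, -0.0333, 0.0305]
ee_rot: [179.9, 0.0, 87.7]
ft_force: [0.3, -0.4, 6.4]
gripper_width: 0.0186
grip_force: 97.7
```

Emit:
{"fn": "jog_arm", "kwargs": {"increments": [{"x": 0, "y": 0, "z": -0.05, "yaw": 0, "hand": -1}, {"x": 0, "y": 0, "z": -0.13, "yaw": 0, "hand": -1}, {"x": 0.05, "y": -0.004, "z": -0.2, "yaw": 0.03, "hand": -1}, {"x": 0.13, "y": -0.01, "z": -0.2, "yaw": 0.07, "hand": -1}, {"x": 0.22, "y": -0.015, "z": -0.2, "yaw": 0.11, "hand": -1}, {"x": 0.31, "y": -0.02, "z": -0.2, "yaw": 0.15, "hand": -1}, {"x": 0.4, "y": -0.025, "z": -0.2, "yaw": 0.19, "hand": -1}, {"x": 0.47, "y": -0.03, "z": -0.2, "yaw": 0.22, "hand": -1}]}}

```text
clock: 7.95
position: [0.4287, 0.1571, 0.1092]
ee_rot: [-180.0, 0.1, 47.9]
ft_force: [-0.1, 0.7, -2.7]
gripper_width: 0.0185
grip_force: 98.3
```

```bash
cat > go.py <<'E'
import sys
from h import *
np.set_printoptions(suppress=True,precision=4)
x,y,z,a=map(float,sys.argv[1:5]); s=monitor.state(); p=s['position']; rr=s['ee_rot']; w=np.radians(rr[2])
d=np.array([x,y])-p[:2]
print('at',p,rr,'grip',s['grip_force'],s['gripper_width'],'F',s['ft_force'])
print('units x %.4f y %.4f z %.4f yaw %.4f'%((np.cos(w)*d[0]+np.sin(w)*d[1])/.4,(np.sin(w)*d[0]-np.cos(w)*d[1])/.4,(p[2]-z)/.4,-((a-rr[2]+180)%360-180)/180))
E
python3 go.py .43 .2775 .11 -.9
```

```text
at [0.4287 0.1571 0.1092] [-179.9589    0.0573   47.9182] grip 98.31352114677429 0.01848656197427314 F [-0.0534  0.6741 -2.6627]
units x 0.2256 y -0.1994 z -0.0021 yaw 0.2712
```

Emit:
{"fn": "jog_arm", "kwargs": {"increments": [{"x": 0.05, "y": -0.045, "z": 0, "yaw": 0.045, "hand": -1}, {"x": 0.1, "y": -0.09, "z": 0, "yaw": 0.09, "hand": -1}, {"x": 0.15, "y": -0.135, "z": 0, "yaw": 0.135, "hand": -1}, {"x": 0.19, "y": -0.17, "z": 0, "yaw": 0.18, "hand": -1}, {"x": 0.2256, "y": -0.1994, "z": 0, "yaw": 0.225, "hand": -1}, {"x": 0.2256, "y": -0.1994, "z": 0, "yaw": 0.2712, "hand": -1}, {"x": 0.2256, "y": -0.1994, "z": 0, "yaw": 0.2712, "hand": -1}, {"x": 0.2256, "y": -0.1994, "z": 0, "yaw": 0.2712, "hand": -1}]}}

```text
clock: 8.75
position: [0.4303, 0.2751, 0.109]
ee_rot: [179.9, 0.1, -0.5]
ft_force: [-0.1, 0.0, -1.9]
gripper_width: 0.0184
grip_force: 98.4
```

```bash
python3 - <<'E'
from h import *
np.set_printoptions(suppress=True,precision=4)
c=snap('top'); s=snap('side')
a=cv2.resize(c['pixels'][170:300,170:270],None,fx=4,fy=4,interpolation=cv2.INTER_CUBIC)
b=cv2.resize(s['pixels'][200:350,120:270],None,fx=520/150,fy=520/150,interpolation=cv2.INTER_CUBIC)
b=cv2.resize(b,(400,520)) if 0 else b[:, :400]
cv2.imwrite('pics/c5.png',np.hstack([a,b])[:,:,::-1])
E
python3 go.py .43 .2775 .0375 -.9
```

```text
at [0.4307 0.2749 0.1093] [179.9525   0.0352  -0.6258] grip 98.36163282394409 0.01885370036101348 F [-0.2117 -0.614  -2.8485]
units x -0.0018 y -0.0064 z 0.1795 yaw 0.0015
```

View pics/c5.png

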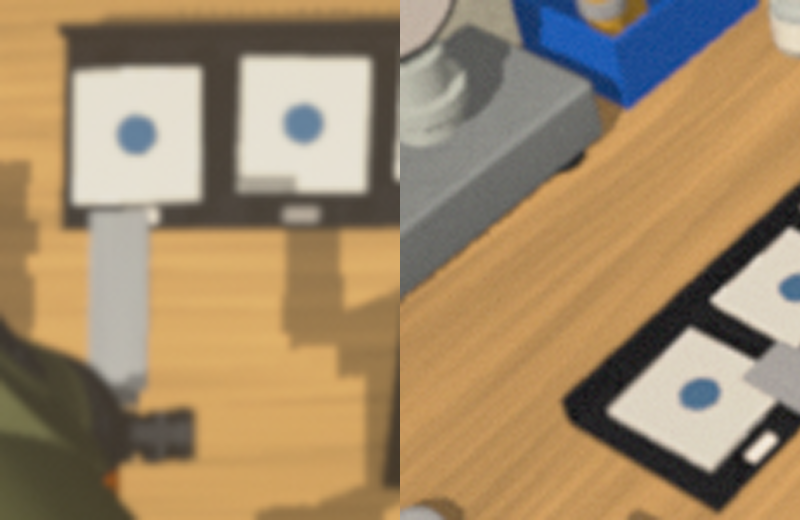

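```bash
python3 - <<'E'
from h import *
np.set_printoptions(suppress=True,precision=4)
c=last('top'); s=last('side')
for z in(.075,.0845,.09): print(z,[pt(c,(170+u/4,170+v/4),z)[:2] for u,v in((90,210),(148,210),(91,370),(146,375))])
k=520/150
print(pt(s,(120+345/k,200+373/k),.0845),pt(s,(120+385/k,200+342/k),.0845))
E
```

```text
0.075 [array([0.5541, 0.2905]), array([0.5535, 0.2587]), array([0.4678, 0.2895]), array([0.4647, 0.2595])]
0.0845 [array([0.5528, 0.2884]), array([0.5522, 0.2569]), array([0.4671, 0.2874]), array([0.4641, 0.2577])]
0.09 [array([0.5521, 0.2872]), array([0.5515, 0.2558]), array([0.4667, 0.2862]), array([0.4637, 0.2566])]
[0.5515 0.2874 0.0845] [0.5473 0.2591 0.0845]
```

The crop shows the blade level in front of the left plate, with its tip at (90–148,210), about 2–3 mm right of the bay middle. I'll shift it left a little, lower it and slide in.

Emit:
{"fn": "jog_arm", "kwargs": {"increments": [{"x": -0.005, "y": -0.01, "z": 0.05, "yaw": 0, "hand": -1}, {"x": -0.005, "y": -0.01, "z": 0.11, "yaw": 0, "hand": -1}, {"x": -0.005, "y": -0.01, "z": 0.16, "yaw": 0, "hand": -1}, {"x": -0.005, "y": -0.01, "z": 0.178, "yaw": 0, "hand": -1}, {"x": -0.005, "y": -0.01, "z": 0.178, "yaw": 0, "hand": -1}, {"x": -0.005, "y": -0.01, "z": 0.178, "yaw": 0, "hand": -1}]}}

```text
clock: 9.45
position: [0.4295, 0.28, 0.0393]
ee_rot: [-180.0, -0.1, -0.7]
ft_force: [1.0, -0.6, -1.4]
gripper_width: 0.0186
grip_force: 98.5
```

```bash
python3 go.py .523 .2785 .0375 -.9
```

```text
at [0.4295 0.28   0.0393] [-179.9652   -0.0566   -0.7046] grip 98.4826648235321 0.018647803834591182 F [ 1.007  -0.5521 -1.4227]
units x 0.2338 y 0.0008 z 0.0045 yaw 0.0011
```

Emit:
{"fn": "jog_arm", "kwargs": {"increments": [{"x": 0.01, "y": 0, "z": 0.004, "yaw": 0, "hand": -1}, {"x": 0.04, "y": 0, "z": 0.004, "yaw": 0, "hand": -1}, {"x": 0.08, "y": 0.001, "z": 0.004, "yaw": 0, "hand": -1}, {"x": 0.12, "y": 0.001, "z": 0.004, "yaw": 0, "hand": -1}, {"x": 0.16, "y": 0.002, "z": 0.004, "yaw": 0, "hand": -1}, {"x": 0.2, "y": 0.002, "z": 0.004, "yaw": 0, "hand": -1}, {"x": 0.23, "y": 0.002, "z": 0.004, "yaw": 0, "hand": -1}, {"x": 0.234, "y": 0.002, "z": 0.004, "yaw": 0, "hand": -1}]}}

```text
clock: 10.25
position: [0.5249, 0.2772, 0.037]
ee_rot: [-180.0, -0.1, -0.8]
ft_force: [-0.9, -0.3, -2.0]
gripper_width: 0.0181
grip_force: 98.5
```

Emit:
{"fn": "jog_arm", "kwargs": {"increments": [{"x": 0, "y": 0, "z": 0, "yaw": 0, "hand": -1}, {"x": 0, "y": 0, "z": -0.01, "yaw": 0, "hand": -1}, {"x": 0, "y": 0, "z": -0.02, "yaw": 0, "hand": -1}, {"x": 0, "y": 0, "z": -0.03, "yaw": 0, "hand": -1}, {"x": 0, "y": 0, "z": -0.05, "yaw": 0, "hand": -1}, {"x": 0, "y": 0, "z": -0.08, "yaw": 0, "hand": -1}, {"x": 0, "y": 0, "z": -0.11, "yaw": 0, "hand": -1}, {"x": 0, "y": 0, "z": -0.11, "yaw": 0, "hand": -1}]}}

```text
clock: 11.05
position: [0.524, 0.2788, 0.0836]
ee_rot: [-179.9, -0.2, -0.7]
ft_force: [0.5, -0.0, -3.1]
gripper_width: 0.0185
grip_force: 98.3
```

```bash
python3 go.py .53 -.089 .0815 -.6; python3 - <<'E'
from h import *
c=snap('top'); s=snap('side')
a=cv2.resize(c['pixels'][170:300,170:270],None,fx=4,fy=4,interpolation=cv2.INTER_CUBIC)
b=cv2.resize(s['pixels'][240:370,160:260],None,fx=4,fy=4,interpolation=cv2.INTER_CUBIC)
cv2.imwrite('pics/c6.png',np.hstack([a,b])[:,:,::-1])
E
```

```text
at [0.524  0.2788 0.0836] [-179.8995   -0.2357   -0.7139] grip 98.2533860206604 0.018516510352462146 F [ 0.4978 -0.014  -3.1307]
units x 0.0266 y 0.9193 z 0.0052 yaw -0.0006
```

View pics/c6.png

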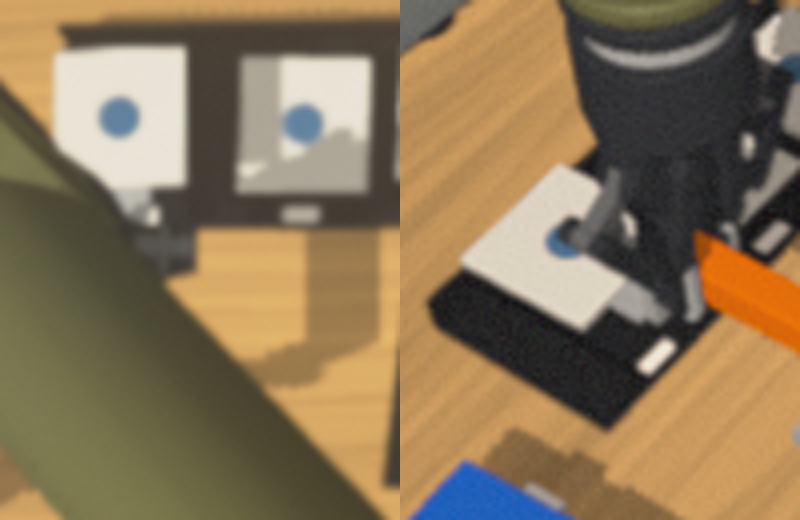

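Both views show the plate level on the blade, well back from the neck. Carrying it to blue bay 2.

Emit:
{"fn": "jog_arm", "kwargs": {"increments": [{"x": 0, "y": 0.01, "z": 0, "yaw": 0, "hand": -1}, {"x": 0.002, "y": 0.04, "z": 0, "yaw": 0, "hand": -1}, {"x": 0.004, "y": 0.09, "z": 0, "yaw": 0, "hand": -1}, {"x": 0.006, "y": 0.15, "z": 0, "yaw": 0, "hand": -1}, {"x": 0.009, "y": 0.21, "z": 0, "yaw": 0, "hand": -1}, {"x": 0.012, "y": 0.27, "z": 0, "yaw": 0, "hand": -1}, {"x": 0.014, "y": 0.33, "z": 0, "yaw": 0, "hand": -1}, {"x": 0.016, "y": 0.39, "z": 0, "yaw": 0, "hand": -1}]}}

```text
clock: 11.95
position: [0.5264, 0.1193, 0.0804]
ee_rot: [179.9, 0.1, -0.8]
ft_force: [0.2, 0.9, -3.0]
gripper_width: 0.0184
grip_force: 98.2
```

Emit:
{"fn": "jog_arm", "kwargs": {"increments": [{"x": 0.003, "y": 0.06, "z": 0, "yaw": 0, "hand": -1}, {"x": 0.006, "y": 0.12, "z": 0, "yaw": 0, "hand": -1}, {"x": 0.009, "y": 0.18, "z": 0, "yaw": 0, "hand": -1}, {"x": 0.012, "y": 0.24, "z": 0, "yaw": 0, "hand": -1}, {"x": 0.015, "y": 0.3, "z": 0, "yaw": 0, "hand": -1}, {"x": 0.018, "y": 0.36, "z": 0, "yaw": 0, "hand": -1}, {"x": 0.02, "y": 0.41, "z": 0, "yaw": 0, "hand": -1}, {"x": 0.022, "y": 0.45, "z": 0, "yaw": 0, "hand": -1}]}}

```text
clock: 12.75
position: [0.5325, -0.0613, 0.0803]
ee_rot: [179.9, 0.1, -0.8]
ft_force: [-0.4, -0.1, -2.7]
gripper_width: 0.0184
grip_force: 98.1
```

Emit:
{"fn": "jog_arm", "kwargs": {"increments": [{"x": 0, "y": 0.035, "z": 0, "yaw": 0, "hand": -1}, {"x": 0, "y": 0.06, "z": 0, "yaw": 0, "hand": -1}, {"x": 0, "y": 0.075, "z": 0, "yaw": 0, "hand": -1}, {"x": 0, "y": 0.079, "z": 0, "yaw": 0, "hand": -1}, {"x": 0, "y": 0.079, "z": 0, "yaw": 0, "hand": -1}, {"x": 0, "y": 0.079, "z": 0, "yaw": 0, "hand": -1}]}}

```text
clock: 13.35
position: [0.5332, -0.089, 0.0809]
ee_rot: [-180.0, -0.0, -0.6]
ft_force: [-0.1, 0.1, -3.7]
gripper_width: 0.0186
grip_force: 98.1
```

```bash
python3 go.py .5345 -.0887 .0815 -.6; python3 - <<'E'
from h import *
c=snap('top'); s=snap('side')
a=cv2.resize(c['pixels'][150:280,330:430],None,fx=4,fy=4,interpolation=cv2.INTER_CUBIC)
b=cv2.resize(s['pixels'][160:290,240:340],None,fx=4,fy=4,interpolation=cv2.INTER_CUBIC)
cv2.imwrite('pics/c7.png',np.hstack([a,b])[:,:,::-1])
E
```

```text
at [ 0.5332 -0.089   0.0809] [-179.978    -0.0031   -0.6342] grip 98.12736868858337 0.018550830775198115 F [-0.085   0.0781 -3.7141]
units x 0.0033 y -0.0008 z -0.0014 yaw -0.0002
```

View pics/c7.png

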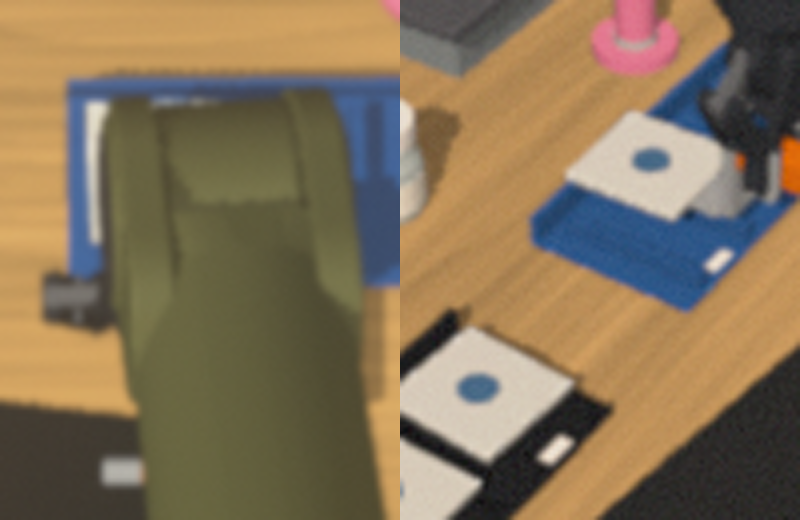

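```bash
python3 - <<'E'
from h import *
s=last('side')
print(pt(s,(240+251/4,160+159/4),.062), pt(s,(240+78/4,160+388/4),.023))
E
```

```text
[ 0.61424139 -0.0880678   0.062     ] [0.61009721 0.0934336  0.023     ]
```

The side view puts the plate within about 2 mm of the bay 2 middle. Lowering and withdrawing.

Emit:
{"fn": "jog_arm", "kwargs": {"increments": [{"x": 0.002, "y": 0, "z": 0.02, "yaw": 0, "hand": -1}, {"x": 0.002, "y": 0, "z": 0.05, "yaw": 0, "hand": -1}, {"x": 0.002, "y": 0, "z": 0.075, "yaw": 0, "hand": -1}, {"x": 0.002, "y": 0, "z": 0.085, "yaw": 0, "hand": -1}, {"x": 0.002, "y": 0, "z": 0.095, "yaw": 0, "hand": -1}, {"x": 0.002, "y": 0, "z": 0.102, "yaw": 0, "hand": -1}, {"x": 0.002, "y": 0, "z": 0.108, "yaw": 0, "hand": -1}, {"x": 0.002, "y": 0, "z": 0.108, "yaw": 0, "hand": -1}]}}

```text
clock: 14.25
position: [0.5342, -0.09, 0.0378]
ee_rot: [180.0, -0.0, -0.7]
ft_force: [0.1, -0.1, -2.1]
gripper_width: 0.0182
grip_force: 98.2
```

Emit:
{"fn": "jog_arm", "kwargs": {"increments": [{"x": 0, "y": 0, "z": 0, "yaw": 0, "hand": -1}, {"x": -0.01, "y": 0, "z": 0, "yaw": 0, "hand": -1}]}}

```text
clock: 14.45
position: [0.5306, -0.0899, 0.0382]
ee_rot: [180.0, -0.1, -0.7]
ft_force: [0.2, 0.3, -2.8]
gripper_width: 0.019
grip_force: 98.2
```

Emit:
{"fn": "jog_arm", "kwargs": {"increments": [{"x": -0.03, "y": 0, "z": 0, "yaw": 0, "hand": -1}, {"x": -0.07, "y": 0, "z": 0, "yaw": 0, "hand": -1}, {"x": -0.11, "y": 0, "z": 0, "yaw": 0, "hand": -1}, {"x": -0.15, "y": 0, "z": 0, "yaw": 0, "hand": -1}, {"x": -0.19, "y": 0, "z": 0, "yaw": 0, "hand": -1}, {"x": -0.22, "y": 0, "z": 0, "yaw": 0, "hand": -1}, {"x": -0.225, "y": 0, "z": 0, "yaw": 0, "hand": -1}, {"x": -0.225, "y": 0, "z": -0.05, "yaw": 0, "hand": -1}]}}

```text
clock: 15.25
position: [0.4374, -0.0886, 0.0561]
ee_rot: [-179.9, 0.2, -0.7]
ft_force: [-0.4, -0.6, -1.9]
gripper_width: 0.0184
grip_force: 98.2
```

Emit:
{"fn": "jog_arm", "kwargs": {"increments": [{"x": 0, "y": 0, "z": -0.07, "yaw": 0, "hand": -1}, {"x": 0, "y": -0.09, "z": -0.1, "yaw": 0, "hand": -1}, {"x": 0, "y": -0.18, "z": -0.1, "yaw": 0, "hand": -1}, {"x": 0, "y": -0.28, "z": -0.1, "yaw": 0, "hand": -1}, {"x": 0, "y": -0.38, "z": -0.1, "yaw": 0, "hand": -1}, {"x": 0, "y": -0.48, "z": -0.1, "yaw": 0, "hand": -1}, {"x": 0, "y": -0.57, "z": -0.1, "yaw": 0, "hand": -1}, {"x": 0, "y": -0.65, "z": -0.1, "yaw": 0, "hand": -1}]}}

```text
clock: 16.05
position: [0.4434, 0.1735, 0.0982]
ee_rot: [-180.0, -0.1, -0.7]
ft_force: [-0.0, -0.5, -2.8]
gripper_width: 0.0189
grip_force: 98.5
```

Emit:
{"fn": "jog_arm", "kwargs": {"increments": [{"x": 0, "y": -0.04, "z": 0, "yaw": 0, "hand": -1}, {"x": 0, "y": -0.04, "z": 0, "yaw": 0, "hand": -1}, {"x": 0, "y": -0.04, "z": 0, "yaw": 0, "hand": -1}]}}

```text
clock: 16.35
position: [0.4434, 0.1869, 0.0976]
ee_rot: [180.0, 0.0, -0.7]
ft_force: [-0.1, -1.3, -1.7]
gripper_width: 0.0185
grip_force: 98.5
```

```bash
python3 go.py .434 .1868 .0375 -.9; python3 - <<'E'
from h import *
c=snap('top'); crop(c,'c8.png',200,160,400,290,4)
E
```

```text
at [0.4434 0.1869 0.0976] [179.9837   0.0076  -0.6769] grip 98.4952712059021 0.018477102504269233 F [-0.0924 -1.2886 -1.6853]
units x -0.0236 y 0.0006 z 0.1503 yaw 0.0012
```

View pics/c8.png

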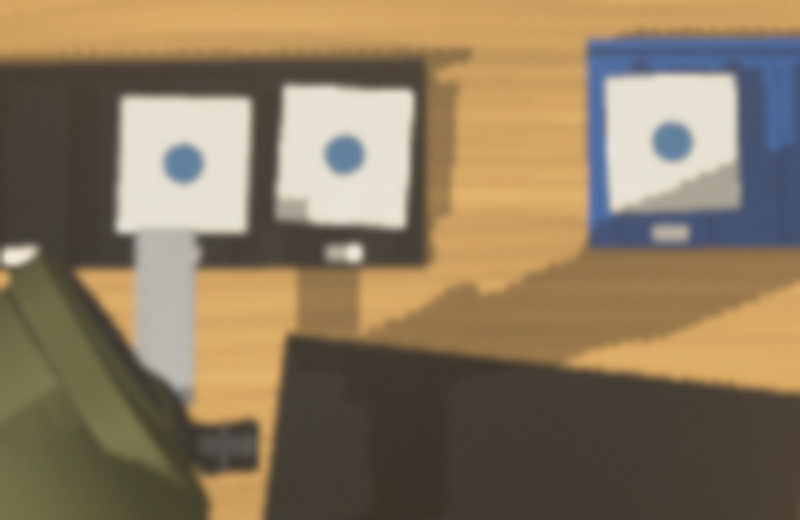

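Plate 1 of 3 lies square in blue bay 2, with its dot at (672,141) above the tab. The blade is in front of the middle plate.

Emit:
{"fn": "jog_arm", "kwargs": {"increments": [{"x": -0.024, "y": 0, "z": 0, "yaw": 0, "hand": -1}, {"x": -0.024, "y": 0, "z": 0.05, "yaw": 0, "hand": -1}, {"x": -0.024, "y": 0, "z": 0.1, "yaw": 0, "hand": -1}, {"x": -0.024, "y": 0, "z": 0.14, "yaw": 0, "hand": -1}, {"x": -0.024, "y": 0, "z": 0.15, "yaw": 0, "hand": -1}, {"x": -0.024, "y": 0, "z": 0.15, "yaw": 0, "hand": -1}, {"x": -0.024, "y": 0, "z": 0.15, "yaw": 0, "hand": -1}]}}

```text
clock: 17.1
position: [0.4342, 0.1871, 0.0384]
ee_rot: [180.0, -0.1, -0.7]
ft_force: [0.1, -0.1, -1.7]
gripper_width: 0.0185
grip_force: 98.4
```

```bash
python3 go.py .528 .1863 .0375 -.9
```

```text
at [0.4342 0.1871 0.0384] [179.9956  -0.0671  -0.7488] grip 98.4355902671814 0.01849299668542339 F [ 0.131  -0.0594 -1.6589]
units x 0.2345 y -0.0011 z 0.0024 yaw 0.0008
```

Emit:
{"fn": "jog_arm", "kwargs": {"increments": [{"x": 0.01, "y": 0, "z": 0.002, "yaw": 0, "hand": -1}, {"x": 0.04, "y": 0, "z": 0.002, "yaw": 0, "hand": -1}, {"x": 0.08, "y": 0, "z": 0.002, "yaw": 0, "hand": -1}, {"x": 0.12, "y": 0, "z": 0.002, "yaw": 0, "hand": -1}, {"x": 0.16, "y": 0, "z": 0.002, "yaw": 0, "hand": -1}, {"x": 0.2, "y": -0.001, "z": 0.002, "yaw": 0, "hand": -1}, {"x": 0.23, "y": -0.001, "z": 0.002, "yaw": 0, "hand": -1}, {"x": 0.2345, "y": -0.001, "z": 0.002, "yaw": 0, "hand": -1}]}}

```text
clock: 17.9
position: [0.5297, 0.1862, 0.037]
ee_rot: [-180.0, -0.1, -0.8]
ft_force: [0.3, 0.2, -2.1]
gripper_width: 0.0183
grip_force: 98.4
```

Emit:
{"fn": "jog_arm", "kwargs": {"increments": [{"x": 0, "y": 0, "z": 0, "yaw": 0, "hand": -1}, {"x": 0, "y": 0, "z": -0.01, "yaw": 0, "hand": -1}, {"x": 0, "y": 0, "z": -0.02, "yaw": 0, "hand": -1}, {"x": 0, "y": 0, "z": -0.03, "yaw": 0, "hand": -1}, {"x": 0, "y": 0, "z": -0.05, "yaw": 0, "hand": -1}, {"x": 0, "y": 0, "z": -0.08, "yaw": 0, "hand": -1}, {"x": 0, "y": 0, "z": -0.11, "yaw": 0, "hand": -1}, {"x": 0, "y": 0, "z": -0.11, "yaw": 0, "hand": -1}]}}

```text
clock: 18.7
position: [0.5292, 0.1872, 0.0835]
ee_rot: [-180.0, -0.2, -0.7]
ft_force: [-0.6, -0.1, -2.0]
gripper_width: 0.0185
grip_force: 98.3
```

```bash
python3 go.py .535 -.180 .0815 -.6; python3 - <<'E'
from h import *
c=snap('top'); s=snap('side')
a=cv2.resize(c['pixels'][170:300,210:310],None,fx=4,fy=4,interpolation=cv2.INTER_CUBIC)
b=cv2.resize(s['pixels'][210:340,190:290],None,fx=4,fy=4,interpolation=cv2.INTER_CUBIC)
cv2.imwrite('pics/c9.png',np.hstack([a,b])[:,:,::-1])
E
```

```text
at [0.5292 0.1872 0.0835] [-179.9527   -0.2453   -0.7154] grip 98.33577275276184 0.018532747656044832 F [-0.6038 -0.1278 -2.0269]
units x 0.0261 y 0.9178 z 0.0049 yaw -0.0006
```

View pics/c9.png

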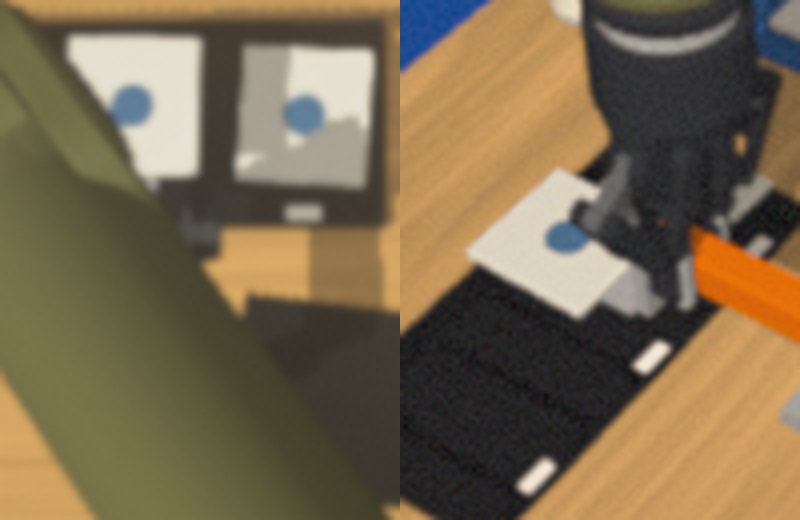

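The second plate is lifted level. Carrying it to blue bay 1.

Emit:
{"fn": "jog_arm", "kwargs": {"increments": [{"x": 0, "y": 0.01, "z": 0, "yaw": 0, "hand": -1}, {"x": 0.002, "y": 0.04, "z": 0, "yaw": 0, "hand": -1}, {"x": 0.004, "y": 0.09, "z": 0, "yaw": 0, "hand": -1}, {"x": 0.006, "y": 0.15, "z": 0, "yaw": 0, "hand": -1}, {"x": 0.009, "y": 0.21, "z": 0, "yaw": 0, "hand": -1}, {"x": 0.011, "y": 0.27, "z": 0, "yaw": 0, "hand": -1}, {"x": 0.012, "y": 0.33, "z": 0, "yaw": 0, "hand": -1}, {"x": 0.013, "y": 0.39, "z": 0, "yaw": 0, "hand": -1}]}}

```text
clock: 19.6
position: [0.5302, 0.0281, 0.0804]
ee_rot: [180.0, 0.1, -0.8]
ft_force: [0.2, -0.2, -3.2]
gripper_width: 0.0182
grip_force: 98.3
```

Emit:
{"fn": "jog_arm", "kwargs": {"increments": [{"x": 0.002, "y": 0.06, "z": 0, "yaw": 0, "hand": -1}, {"x": 0.004, "y": 0.12, "z": 0, "yaw": 0, "hand": -1}, {"x": 0.006, "y": 0.18, "z": 0, "yaw": 0, "hand": -1}, {"x": 0.008, "y": 0.24, "z": 0, "yaw": 0, "hand": -1}, {"x": 0.01, "y": 0.3, "z": 0, "yaw": 0, "hand": -1}, {"x": 0.011, "y": 0.36, "z": 0, "yaw": 0, "hand": -1}, {"x": 0.012, "y": 0.41, "z": 0, "yaw": 0, "hand": -1}, {"x": 0.013, "y": 0.45, "z": 0, "yaw": 0, "hand": -1}]}}

```text
clock: 20.4
position: [0.5327, -0.1523, 0.0803]
ee_rot: [180.0, 0.1, -0.8]
ft_force: [0.2, -0.2, -3.1]
gripper_width: 0.0184
grip_force: 98.3
```

Emit:
{"fn": "jog_arm", "kwargs": {"increments": [{"x": 0, "y": 0.035, "z": 0, "yaw": 0, "hand": -1}, {"x": 0, "y": 0.06, "z": 0, "yaw": 0, "hand": -1}, {"x": 0, "y": 0.072, "z": 0, "yaw": 0, "hand": -1}, {"x": 0, "y": 0.074, "z": 0, "yaw": 0, "hand": -1}, {"x": 0, "y": 0.074, "z": 0, "yaw": 0, "hand": -1}, {"x": 0, "y": 0.074, "z": 0, "yaw": 0, "hand": -1}]}}

```text
clock: 21.0
position: [0.5336, -0.1781, 0.081]
ee_rot: [-180.0, -0.0, -0.6]
ft_force: [0.3, 1.0, -2.9]
gripper_width: 0.0186
grip_force: 98.3
```

```bash
python3 go.py .535 -.1785 .0375 -.6; cat > dots.py <<'E'
from h import *
import sys
n=sys.argv[1]; z=float(sys.argv[2]); c=snap(n); p=c['pixels'].astype(int)
w=((p.min(2)>125)&(p.max(2)-p.min(2)<60)).astype(np.uint8)
b=(p[:,:,2]-p[:,:,0]>25)&(p[:,:,1]>80)
k,l,st,ce=cv2.connectedComponentsWithStats(b.astype(np.uint8))
for i in range(1,k):
    x,y,ww,h,a=st[i]
    if 25<a<250 and ww<22 and h<22:
        r=w[max(y-4,0):y+h+4,max(x-4,0):x+ww+4]
        if r.mean()>.25: print(ce[i].round(1),a,pt(c,ce[i],z).round(4),pt(c,ce[i],.023)[:2].round(4))
E
python3 dots.py side .0625
```

```text
at [ 0.5336 -0.1781  0.081 ] [-179.9794   -0.0015   -0.6197] grip 98.30720543861389 0.018567691076256283 F [ 0.3342  1.0249 -2.946 ]
units x 0.0036 y 0.0011 z 0.1086 yaw -0.0001
[402.1 156.9] 55 [ 0.4922 -0.388   0.0625] [ 0.5136 -0.4461]
[332.7 172.1] 43 [ 0.6123 -0.2252  0.0625] [ 0.6401 -0.2746]
[322.5 180.5] 28 [ 0.6151 -0.1797  0.0625] [ 0.643  -0.2266]
[302.5 211.9] 34 [ 0.5894 -0.0491  0.0625] [ 0.616  -0.0891]
[259.  256.6] 48 [0.5854 0.1237 0.0625] [0.6118 0.093 ]
```

Emit:
{"fn": "jog_arm", "kwargs": {"increments": [{"x": 0, "y": 0.003, "z": 0.02, "yaw": 0, "hand": -1}, {"x": 0, "y": 0.003, "z": 0.05, "yaw": 0, "hand": -1}, {"x": 0, "y": 0.003, "z": 0.075, "yaw": 0, "hand": -1}, {"x": 0, "y": 0.003, "z": 0.085, "yaw": 0, "hand": -1}, {"x": 0, "y": 0.003, "z": 0.095, "yaw": 0, "hand": -1}, {"x": 0, "y": 0.003, "z": 0.102, "yaw": 0, "hand": -1}, {"x": 0, "y": 0.003, "z": 0.108, "yaw": 0, "hand": -1}, {"x": 0, "y": 0.003, "z": 0.108, "yaw": 0, "hand": -1}]}}

```text
clock: 21.85
position: [0.5336, -0.1804, 0.0378]
ee_rot: [180.0, -0.0, -0.7]
ft_force: [0.1, 0.1, -2.1]
gripper_width: 0.0188
grip_force: 98.4
```

Emit:
{"fn": "jog_arm", "kwargs": {"increments": [{"x": 0, "y": 0, "z": 0, "yaw": 0, "hand": -1}, {"x": -0.01, "y": 0, "z": 0, "yaw": 0, "hand": -1}]}}

```text
clock: 22.05
position: [0.53, -0.1803, 0.0381]
ee_rot: [180.0, -0.1, -0.7]
ft_force: [-0.2, -0.1, -2.2]
gripper_width: 0.0187
grip_force: 98.4
```

Emit:
{"fn": "jog_arm", "kwargs": {"increments": [{"x": -0.03, "y": 0, "z": 0, "yaw": 0, "hand": -1}, {"x": -0.07, "y": 0, "z": 0, "yaw": 0, "hand": -1}, {"x": -0.11, "y": 0, "z": 0, "yaw": 0, "hand": -1}, {"x": -0.15, "y": 0, "z": 0, "yaw": 0, "hand": -1}, {"x": -0.19, "y": 0, "z": 0, "yaw": 0, "hand": -1}, {"x": -0.22, "y": 0, "z": 0, "yaw": 0, "hand": -1}, {"x": -0.225, "y": 0, "z": 0, "yaw": 0, "hand": -1}, {"x": -0.225, "y": 0, "z": -0.05, "yaw": 0, "hand": -1}]}}

```text
clock: 22.85
position: [0.4369, -0.1787, 0.0561]
ee_rot: [-179.9, 0.2, -0.7]
ft_force: [0.9, 0.7, -2.4]
gripper_width: 0.0184
grip_force: 98.3
```

Emit:
{"fn": "jog_arm", "kwargs": {"increments": [{"x": 0, "y": 0, "z": -0.07, "yaw": 0, "hand": -1}, {"x": 0, "y": -0.09, "z": -0.1, "yaw": 0, "hand": -1}, {"x": 0, "y": -0.18, "z": -0.1, "yaw": 0, "hand": -1}, {"x": 0, "y": -0.28, "z": -0.1, "yaw": 0, "hand": -1}, {"x": 0, "y": -0.38, "z": -0.1, "yaw": 0, "hand": -1}, {"x": 0, "y": -0.48, "z": -0.1, "yaw": 0, "hand": -1}, {"x": 0, "y": -0.57, "z": -0.1, "yaw": 0, "hand": -1}, {"x": 0, "y": -0.65, "z": -0.1, "yaw": 0, "hand": -1}]}}

```text
clock: 23.65
position: [0.4429, 0.083, 0.0982]
ee_rot: [180.0, -0.1, -0.6]
ft_force: [0.9, -0.1, -2.3]
gripper_width: 0.0185
grip_force: 98.6
```

Emit:
{"fn": "jog_arm", "kwargs": {"increments": [{"x": -0.015, "y": -0.037, "z": 0, "yaw": 0, "hand": -1}, {"x": -0.015, "y": -0.037, "z": 0, "yaw": 0, "hand": -1}, {"x": -0.015, "y": -0.037, "z": 0, "yaw": 0, "hand": -1}]}}

```text
clock: 23.95
position: [0.4368, 0.0946, 0.0976]
ee_rot: [179.9, 0.0, -0.7]
ft_force: [0.1, -0.8, -2.5]
gripper_width: 0.0184
grip_force: 98.6
```

```bash
python3 go.py .437 .0948 .0375 -.9; python3 dots.py top .023
```

```text
at [0.4368 0.0946 0.0976] [179.9286   0.001   -0.7205] grip 98.56006264686584 0.01843497118371994 F [ 0.1046 -0.7562 -2.5436]
units x 0.0006 y -0.0006 z 0.1502 yaw 0.0010
[367.6 195. ] 62 [ 0.6162 -0.0907  0.023 ] [ 0.6162 -0.0907]
[409.5 195. ] 60 [ 0.615  -0.1845  0.023 ] [ 0.615  -0.1845]
[285.7 198.2] 61 [0.612 0.092 0.023] [0.612 0.092]
```

Emit:
{"fn": "jog_arm", "kwargs": {"increments": [{"x": 0, "y": 0, "z": 0.05, "yaw": 0, "hand": -1}, {"x": 0, "y": 0, "z": 0.1, "yaw": 0, "hand": -1}, {"x": 0, "y": 0, "z": 0.14, "yaw": 0, "hand": -1}, {"x": 0, "y": 0, "z": 0.15, "yaw": 0, "hand": -1}, {"x": 0, "y": 0, "z": 0.15, "yaw": 0, "hand": -1}, {"x": 0, "y": 0, "z": 0.15, "yaw": 0, "hand": -1}]}}

```text
clock: 24.6
position: [0.4375, 0.0951, 0.0383]
ee_rot: [180.0, -0.1, -0.8]
ft_force: [0.5, 0.3, -1.1]
gripper_width: 0.0184
grip_force: 98.5
```

```bash
python3 go.py .5315 .0938 .0375 -.9
```

```text
at [0.4375 0.0951 0.0383] [179.9915  -0.0591  -0.7789] grip 98.49221348762512 0.018365226236099638 F [ 0.4575  0.27   -1.1235]
units x 0.2349 y 0.0001 z 0.0021 yaw 0.0007
```

Emit:
{"fn": "jog_arm", "kwargs": {"increments": [{"x": 0.01, "y": 0, "z": 0.002, "yaw": 0, "hand": -1}, {"x": 0.04, "y": 0, "z": 0.002, "yaw": 0, "hand": -1}, {"x": 0.08, "y": 0, "z": 0.002, "yaw": 0, "hand": -1}, {"x": 0.12, "y": 0, "z": 0.002, "yaw": 0, "hand": -1}, {"x": 0.16, "y": 0, "z": 0.002, "yaw": 0, "hand": -1}, {"x": 0.2, "y": 0, "z": 0.002, "yaw": 0, "hand": -1}, {"x": 0.23, "y": 0, "z": 0.002, "yaw": 0, "hand": -1}, {"x": 0.235, "y": 0, "z": 0.002, "yaw": 0, "hand": -1}]}}

```text
clock: 25.4
position: [0.5327, 0.0943, 0.0374]
ee_rot: [-180.0, -0.1, -0.8]
ft_force: [-0.7, 0.8, -2.8]
gripper_width: 0.0189
grip_force: 98.5
```

Emit:
{"fn": "jog_arm", "kwargs": {"increments": [{"x": 0, "y": 0, "z": 0, "yaw": 0, "hand": -1}, {"x": 0, "y": 0, "z": -0.01, "yaw": 0, "hand": -1}, {"x": 0, "y": 0, "z": -0.02, "yaw": 0, "hand": -1}, {"x": 0, "y": 0, "z": -0.03, "yaw": 0, "hand": -1}, {"x": 0, "y": 0, "z": -0.05, "yaw": 0, "hand": -1}, {"x": 0, "y": 0, "z": -0.08, "yaw": 0, "hand": -1}, {"x": 0, "y": 0, "z": -0.11, "yaw": 0, "hand": -1}, {"x": 0, "y": 0, "z": -0.11, "yaw": 0, "hand": -1}]}}

```text
clock: 26.2
position: [0.5325, 0.0949, 0.0833]
ee_rot: [-180.0, -0.2, -0.7]
ft_force: [-0.0, -0.3, -3.3]
gripper_width: 0.0182
grip_force: 98.4
```

```bash
python3 go.py .534 -.2725 .0815 -.6;python3 dots.py side .0645
```

```text
at [0.5325 0.0949 0.0833] [-179.9964   -0.2414   -0.7159] grip 98.36183309555054 0.018198656668102053 F [-0.0021 -0.2736 -3.3193]
units x 0.0153 y 0.9184 z 0.0045 yaw -0.0006
[401.9 156.6] 77 [ 0.4922 -0.3859  0.0645] [ 0.5147 -0.447 ]
[256.5 242.5] 48 [0.6147 0.0934 0.0645] [0.6441 0.0594]
```

Emit:
{"fn": "jog_arm", "kwargs": {"increments": [{"x": 0, "y": 0.01, "z": 0, "yaw": 0, "hand": -1}, {"x": 0.002, "y": 0.04, "z": 0, "yaw": 0, "hand": -1}, {"x": 0.003, "y": 0.09, "z": 0, "yaw": 0, "hand": -1}, {"x": 0.004, "y": 0.15, "z": 0, "yaw": 0, "hand": -1}, {"x": 0.005, "y": 0.21, "z": 0, "yaw": 0, "hand": -1}, {"x": 0.006, "y": 0.27, "z": 0, "yaw": 0, "hand": -1}, {"x": 0.007, "y": 0.33, "z": 0, "yaw": 0, "hand": -1}, {"x": 0.008, "y": 0.39, "z": 0, "yaw": 0, "hand": -1}]}}

```text
clock: 27.05
position: [0.5313, -0.0639, 0.0803]
ee_rot: [180.0, 0.1, -0.8]
ft_force: [0.1, -0.5, -3.5]
gripper_width: 0.0185
grip_force: 98.3
```

Emit:
{"fn": "jog_arm", "kwargs": {"increments": [{"x": 0.001, "y": 0.06, "z": 0, "yaw": 0, "hand": -1}, {"x": 0.002, "y": 0.12, "z": 0, "yaw": 0, "hand": -1}, {"x": 0.003, "y": 0.18, "z": 0, "yaw": 0, "hand": -1}, {"x": 0.004, "y": 0.24, "z": 0, "yaw": 0, "hand": -1}, {"x": 0.005, "y": 0.3, "z": 0, "yaw": 0, "hand": -1}, {"x": 0.006, "y": 0.36, "z": 0, "yaw": 0, "hand": -1}, {"x": 0.007, "y": 0.41, "z": 0, "yaw": 0, "hand": -1}, {"x": 0.008, "y": 0.45, "z": 0, "yaw": 0, "hand": -1}]}}

```text
clock: 27.85
position: [0.5321, -0.244, 0.0803]
ee_rot: [180.0, 0.1, -0.8]
ft_force: [-0.5, 0.1, -4.4]
gripper_width: 0.0191
grip_force: 98.3
```

Emit:
{"fn": "jog_arm", "kwargs": {"increments": [{"x": 0, "y": 0.035, "z": 0, "yaw": 0, "hand": -1}, {"x": 0, "y": 0.06, "z": 0, "yaw": 0, "hand": -1}, {"x": 0, "y": 0.075, "z": 0, "yaw": 0, "hand": -1}, {"x": 0, "y": 0.077, "z": 0, "yaw": 0, "hand": -1}, {"x": 0, "y": 0.077, "z": 0, "yaw": 0, "hand": -1}, {"x": 0, "y": 0.077, "z": 0, "yaw": 0, "hand": -1}]}}

```text
clock: 28.45
position: [0.5329, -0.2712, 0.081]
ee_rot: [-180.0, -0.0, -0.6]
ft_force: [0.2, 0.1, -2.9]
gripper_width: 0.0185
grip_force: 98.3
```

```bash
python3 go.py .534 -.272 .0375 -.6;python3 dots.py side .0625
```

```text
at [ 0.5329 -0.2712  0.081 ] [-179.979    -0.0019   -0.619 ] grip 98.29294681549072 0.01851514615240481 F [ 0.2276  0.0514 -2.922 ]
units x 0.0028 y 0.0020 z 0.1087 yaw -0.0001
[323.  192.5] 26 [ 0.5881 -0.1381  0.0625] [ 0.6147 -0.1828]
[302.5 211.9] 34 [ 0.5894 -0.0491  0.0625] [ 0.616  -0.0891]
```

Emit:
{"fn": "jog_arm", "kwargs": {"increments": [{"x": 0.001, "y": 0.003, "z": 0.02, "yaw": 0, "hand": -1}, {"x": 0.001, "y": 0.003, "z": 0.05, "yaw": 0, "hand": -1}, {"x": 0.001, "y": 0.003, "z": 0.075, "yaw": 0, "hand": -1}, {"x": 0.001, "y": 0.003, "z": 0.085, "yaw": 0, "hand": -1}, {"x": 0.001, "y": 0.003, "z": 0.095, "yaw": 0, "hand": -1}, {"x": 0.001, "y": 0.003, "z": 0.102, "yaw": 0, "hand": -1}, {"x": 0.001, "y": 0.003, "z": 0.108, "yaw": 0, "hand": -1}, {"x": 0.001, "y": 0.003, "z": 0.108, "yaw": 0, "hand": -1}]}}

```text
clock: 29.3
position: [0.5333, -0.2737, 0.0378]
ee_rot: [180.0, -0.0, -0.7]
ft_force: [-0.1, -0.4, -1.8]
gripper_width: 0.0187
grip_force: 98.4
```

Emit:
{"fn": "jog_arm", "kwargs": {"increments": [{"x": 0, "y": 0, "z": 0, "yaw": 0, "hand": -1}, {"x": -0.01, "y": 0, "z": 0, "yaw": 0, "hand": -1}]}}

```text
clock: 29.5
position: [0.5297, -0.2735, 0.0382]
ee_rot: [180.0, -0.1, -0.7]
ft_force: [0.4, 0.0, -1.6]
gripper_width: 0.0186
grip_force: 98.4
```

Emit:
{"fn": "jog_arm", "kwargs": {"increments": [{"x": -0.03, "y": 0, "z": 0, "yaw": 0, "hand": -1}, {"x": -0.07, "y": 0, "z": 0, "yaw": 0, "hand": -1}, {"x": -0.11, "y": 0, "z": 0, "yaw": 0, "hand": -1}, {"x": -0.15, "y": 0, "z": 0, "yaw": 0, "hand": -1}, {"x": -0.19, "y": 0, "z": 0, "yaw": 0, "hand": -1}, {"x": -0.22, "y": 0, "z": 0, "yaw": 0, "hand": -1}, {"x": -0.225, "y": 0, "z": 0, "yaw": 0, "hand": -1}, {"x": -0.225, "y": 0, "z": -0.06, "yaw": 0, "hand": -1}]}}

```text
clock: 30.3
position: [0.4362, -0.2715, 0.0596]
ee_rot: [-179.8, 0.3, -0.8]
ft_force: [-0.1, 0.3, -1.7]
gripper_width: 0.0185
grip_force: 98.3
```

```bash
python3 go.py .436 -.15 .11 87.7;python3 dots.py top .023; python3 dots.py side .023
```

```text
at [ 0.4362 -0.2715  0.0596] [-179.8235    0.2595   -0.7581] grip 98.27331304550171 0.018455512789616494 F [-0.1323  0.3314 -1.7266]
units x -0.0046 y -0.3038 z -0.1260 yaw -0.4914
[367.6 195. ] 62 [ 0.6162 -0.0907  0.023 ] [ 0.6162 -0.0907]
[409.5 195. ] 60 [ 0.615  -0.1845  0.023 ] [ 0.615  -0.1845]
[449.6 194.7] 55 [ 0.6148 -0.2753  0.023 ] [ 0.6148 -0.2753]
[323.  192.5] 26 [ 0.6147 -0.1828  0.023 ] [ 0.6147 -0.1828]
[302.5 211.9] 34 [ 0.616  -0.0891  0.023 ] [ 0.616  -0.0891]
```

All three plates sit in the blue bays, within about 2 mm. Now the lifter goes back to its mat.

Emit:
{"fn": "jog_arm", "kwargs": {"increments": [{"x": 0, "y": 0, "z": -0.1, "yaw": 0, "hand": -1}, {"x": 0, "y": 0, "z": -0.13, "yaw": 0, "hand": -1}, {"x": 0, "y": -0.05, "z": -0.13, "yaw": -0.03, "hand": -1}, {"x": 0, "y": -0.12, "z": -0.13, "yaw": -0.07, "hand": -1}, {"x": 0, "y": -0.2, "z": -0.13, "yaw": -0.115, "hand": -1}, {"x": 0, "y": -0.28, "z": -0.13, "yaw": -0.16, "hand": -1}, {"x": 0, "y": -0.35, "z": -0.13, "yaw": -0.205, "hand": -1}, {"x": 0, "y": -0.42, "z": -0.13, "yaw": -0.25, "hand": -1}]}}

```text
clock: 31.2
position: [0.4412, -0.1031, 0.1132]
ee_rot: [180.0, -0.0, 44.7]
ft_force: [1.1, 0.5, -2.5]
gripper_width: 0.0187
grip_force: 98.7
```

```bash
python3 go.py .438 -.0345 .11 82.3
```

```text
at [ 0.4412 -0.1031  0.1132] [179.959   -0.0009  44.6515] grip 98.70140075683594 0.018692534633454192 F [ 1.1158  0.4926 -2.5093]
units x 0.1148 y -0.1277 z 0.0080 yaw -0.2092
```

Emit:
{"fn": "jog_arm", "kwargs": {"increments": [{"x": 0.04, "y": -0.04, "z": 0, "yaw": -0.045, "hand": -1}, {"x": 0.08, "y": -0.085, "z": 0, "yaw": -0.09, "hand": -1}, {"x": 0.1148, "y": -0.1277, "z": 0, "yaw": -0.135, "hand": -1}, {"x": 0.1148, "y": -0.1277, "z": 0, "yaw": -0.18, "hand": -1}, {"x": 0.1148, "y": -0.1277, "z": 0, "yaw": -0.21, "hand": -1}, {"x": 0.1148, "y": -0.1277, "z": 0, "yaw": -0.21, "hand": -1}, {"x": 0.1148, "y": -0.1277, "z": 0, "yaw": -0.21, "hand": -1}]}}

```text
clock: 31.9
position: [0.4384, -0.0357, 0.1134]
ee_rot: [180.0, -0.0, 82.0]
ft_force: [0.4, 0.3, -1.6]
gripper_width: 0.0188
grip_force: 98.7
```

```bash
python3 go.py .438 -.0345 .0315 82.3
```

```text
at [ 0.4384 -0.0357  0.1134] [179.9894  -0.0028  81.9629] grip 98.69450211524963 0.018777353311037866 F [ 0.3947  0.2952 -1.5792]
units x 0.0029 y -0.0013 z 0.2049 yaw -0.0019
```

Emit:
{"fn": "jog_arm", "kwargs": {"increments": [{"x": 0, "y": 0, "z": 0.07, "yaw": 0, "hand": -1}, {"x": 0, "y": 0, "z": 0.14, "yaw": 0, "hand": -1}, {"x": 0, "y": 0, "z": 0.18, "yaw": 0, "hand": -1}, {"x": 0, "y": 0, "z": 0.195, "yaw": 0, "hand": -1}, {"x": 0, "y": 0, "z": 0.201, "yaw": 0, "hand": -1}, {"x": 0, "y": 0, "z": 0.205, "yaw": 0, "hand": -1}, {"x": 0, "y": 0, "z": 0.205, "yaw": 0, "hand": -1}]}}

```text
clock: 32.6
position: [0.439, -0.036, 0.0324]
ee_rot: [179.9, 0.0, 82.1]
ft_force: [-0.1, 0.2, -2.4]
gripper_width: 0.0187
grip_force: 98.6
```

Emit:
{"fn": "jog_arm", "kwargs": {"increments": [{"x": 0, "y": 0, "z": 0, "yaw": 0, "hand": 0}, {"x": 0, "y": 0, "z": 0, "yaw": 0, "hand": 0.5}, {"x": 0, "y": 0, "z": 0, "yaw": 0, "hand": 0.8}, {"x": 0, "y": 0, "z": 0, "yaw": 0, "hand": 0.8}, {"x": 0, "y": 0, "z": 0, "yaw": 0, "hand": 0.8}]}}

```text
clock: 33.1
position: [0.4384, -0.0359, 0.0318]
ee_rot: [180.0, 0.0, 82.1]
ft_force: [-1.1, -0.0, 0.6]
gripper_width: 0.0769
grip_force: 0.0
```

Emit:
{"fn": "jog_arm", "kwargs": {"increments": [{"x": 0, "y": 0, "z": -0.08, "yaw": 0, "hand": 0.8}, {"x": 0, "y": 0, "z": -0.2, "yaw": 0, "hand": 0.8}, {"x": 0, "y": 0, "z": -0.3, "yaw": 0, "hand": 0.8}, {"x": 0.1, "y": 0, "z": -0.35, "yaw": 0, "hand": 0.8}, {"x": 0.2, "y": 0, "z": -0.35, "yaw": 0, "hand": 0.8}, {"x": 0.3, "y": 0, "z": -0.35, "yaw": 0, "hand": 0.8}, {"x": 0.4, "y": 0, "z": -0.35, "yaw": 0, "hand": 0.8}, {"x": 0.5, "y": 0, "z": -0.35, "yaw": 0, "hand": 0.8}]}}

```text
clock: 33.9
position: [0.4664, 0.1631, 0.1717]
ee_rot: [179.9, 0.0, 82.0]
ft_force: [0.0, 0.0, 0.7]
gripper_width: 0.0766
grip_force: 0.0
```

Emit:
{"fn": "jog_arm", "kwargs": {"increments": [{"x": 0.2, "y": 0, "z": 0, "yaw": 0, "hand": 0.8}, {"x": 0.3, "y": 0, "z": 0, "yaw": 0, "hand": 0.8}, {"x": 0.3, "y": 0, "z": 0, "yaw": 0, "hand": 0.8}, {"x": 0.3, "y": 0, "z": 0, "yaw": 0, "hand": 0.8}, {"x": 0.3, "y": 0, "z": 0, "yaw": 0, "hand": 0.8}, {"x": 0.3, "y": 0, "z": 0, "yaw": 0, "hand": 0.8}]}}

```text
clock: 34.5
position: [0.4828, 0.2795, 0.1714]
ee_rot: [180.0, 0.1, 82.0]
ft_force: [-0.0, -0.8, -0.3]
gripper_width: 0.077
grip_force: 0.0
```

```bash
python3 - <<'E'
from h import *
c=snap('top'); crop(c,'c10.png',260,120,560,340,2.6)
E
```

```text
(no output)
```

View pics/c10.png

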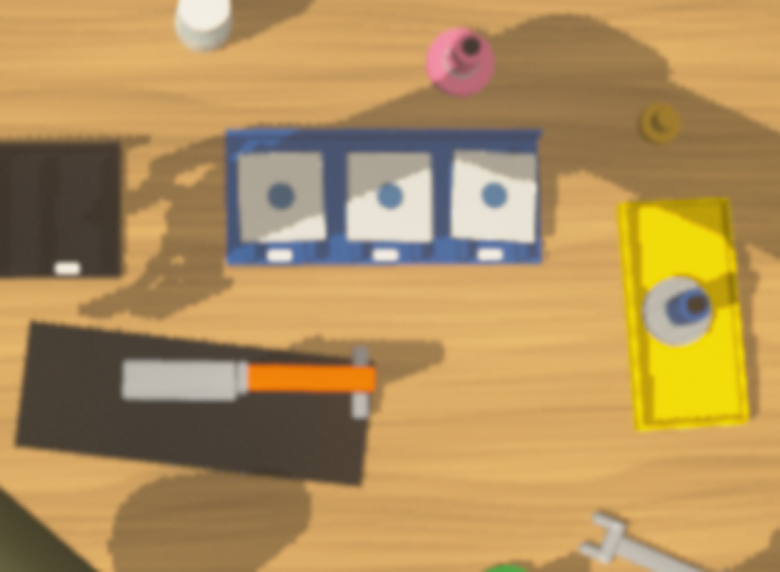

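The three plates are square in the blue rack and the sensor is in the tray. The lifter has been knocked about 2 cm toward the mat's right end, with its butt at (376,380), so I'll regrip it and put it right.

```bash
python3 - <<'E'
from m import *
c=last('top')
f=lambda P:(np.array(P,float)+.5)/2.6-.5+np.array([260,120])
r=fit(c,[[.155,-.016,.0055],[.155,.016,.0055],[-.055,-.01,.060],[-.055,.01,.060],[.051,-.01,.06],[.051,.01,.06],[-.048,-.03,.013],[-.048,.03,.013]],f([[122,361],[122,400],[376,367],[376,392],[247,364],[247,391],[360,347],[360,418]]),[.4,0,1.57])
print(r[0],np.degrees(r[0][2]),r[1].round(1).tolist())
for px in (-.054,.155):
    a=r[0][2];P=r[0][:2]+px*np.array([np.cos(a),np.sin(a)])-[.4409,-.0147];b=np.radians(-7.67)
    print(px,P@[np.cos(b),np.sin(b)],P@[-np.sin(b),np.cos(b)])
a=r[0][2];g=r[0][:2]+.03*np.array([np.cos(a),np.sin(a)]);print(g)
E
python3 go.py .4415 -.05 .16 88.5
```

```text
[ 0.4569 -0.1077  1.5428] 88.39708381673383 [[0.4, 0.3], [0.2, -0.4], [-0.3, 0.0], [-0.3, -0.3], [0.0, 0.7], [-0.1, -0.4], [0.1, 0.2], [0.0, -0.1]]
-0.054 0.033953570927879845 -0.1437543399048592
0.155 0.011863773453194455 0.06407501521016633
[ 0.4577 -0.0777]
at [0.483  0.2791 0.1715] [179.9771   0.085   81.9303] grip 0.0 0.0771735826945434 F [ 0.0733  0.0195 -0.5745]
units x -0.8292 y 0.0129 z 0.0288 yaw -0.0365
```

Emit:
{"fn": "jog_arm", "kwargs": {"increments": [{"x": -0.892, "y": 0.0626, "z": 0, "yaw": -0.036, "hand": 1}, {"x": -0.892, "y": 0.0626, "z": 0, "yaw": -0.036, "hand": 1}, {"x": -0.892, "y": 0.0626, "z": 0, "yaw": -0.036, "hand": 1}, {"x": -0.892, "y": 0.0626, "z": 0, "yaw": -0.036, "hand": 1}, {"x": -0.892, "y": 0.0626, "z": 0, "yaw": -0.036, "hand": 1}, {"x": -0.892, "y": 0.0626, "z": 0, "yaw": -0.036, "hand": 1}, {"x": -0.892, "y": 0.0626, "z": 0, "yaw": -0.036, "hand": 1}, {"x": -0.892, "y": 0.0626, "z": 0, "yaw": -0.036, "hand": 1}]}}

```text
clock: 35.35
position: [0.456, -0.0849, 0.1716]
ee_rot: [-180.0, 0.3, 87.8]
ft_force: [0.4, -0.0, -0.6]
gripper_width: 0.0854
grip_force: 0.0
```

Emit:
{"fn": "jog_arm", "kwargs": {"increments": [{"x": 0, "y": 0, "z": 0, "yaw": 0, "hand": 1}, {"x": 0, "y": 0, "z": 0, "yaw": 0, "hand": 1}]}}

```text
clock: 35.55
position: [0.4578, -0.0753, 0.1716]
ee_rot: [-180.0, 0.0, 88.5]
ft_force: [0.1, 0.7, -1.1]
gripper_width: 0.0856
grip_force: 0.0
```

```bash
python3 go.py .4577 -.0777 .031 88.4
```

```text
at [ 0.4578 -0.0753  0.1716] [-179.988     0.0084   88.5292] grip 0.0 0.08555837612297063 F [ 0.099   0.7339 -1.1282]
units x -0.0061 y -0.0002 z 0.3516 yaw 0.0007
```

Emit:
{"fn": "jog_arm", "kwargs": {"increments": [{"x": -0.005, "y": 0, "z": 0.1, "yaw": 0, "hand": 1}, {"x": -0.005, "y": 0, "z": 0.2, "yaw": 0, "hand": 1}, {"x": -0.005, "y": 0, "z": 0.29, "yaw": 0, "hand": 1}, {"x": -0.005, "y": 0, "z": 0.34, "yaw": 0, "hand": 1}, {"x": -0.005, "y": 0, "z": 0.35, "yaw": 0, "hand": 1}, {"x": -0.005, "y": 0, "z": 0.35, "yaw": 0, "hand": 1}]}}

```text
clock: 36.15
position: [0.4582, -0.076, 0.0319]
ee_rot: [-180.0, -0.1, 88.7]
ft_force: [-0.5, -0.5, 0.1]
gripper_width: 0.0856
grip_force: 0.0
```

Emit:
{"fn": "jog_arm", "kwargs": {"increments": [{"x": 0, "y": 0, "z": 0, "yaw": 0, "hand": -1}, {"x": 0, "y": 0, "z": 0, "yaw": 0, "hand": -1}, {"x": 0, "y": 0, "z": 0, "yaw": 0, "hand": -1}, {"x": 0, "y": 0, "z": 0, "yaw": 0, "hand": -1}, {"x": 0, "y": 0, "z": 0, "yaw": 0, "hand": -1}, {"x": 0, "y": 0, "z": 0, "yaw": 0, "hand": -1}, {"x": 0, "y": 0, "z": 0, "yaw": 0, "hand": -1}, {"x": 0, "y": 0, "z": 0, "yaw": 0, "hand": -1}], "newtons": 80}}

```text
clock: 36.95
position: [0.4587, -0.0781, 0.0322]
ee_rot: [179.9, 0.0, 88.6]
ft_force: [-0.4, 0.2, 6.0]
gripper_width: 0.0186
grip_force: 81.2
```

```bash
python3 go.py .438 -.0345 .0315 82.3
```

```text
at [ 0.4587 -0.0781  0.0322] [179.9369   0.0377  88.5597] grip 81.18077158927917 0.018635089192614442 F [-0.4262  0.1962  5.9735]
units x 0.1077 y -0.0544 z 0.0017 yaw 0.0348
```

Emit:
{"fn": "jog_arm", "kwargs": {"increments": [{"x": 0, "y": 0, "z": -0.05, "yaw": 0, "hand": -1}, {"x": 0.05, "y": -0.025, "z": -0.05, "yaw": 0.015, "hand": -1}, {"x": 0.108, "y": -0.054, "z": -0.05, "yaw": 0.035, "hand": -1}, {"x": 0.108, "y": -0.054, "z": -0.05, "yaw": 0.035, "hand": -1}, {"x": 0.108, "y": -0.054, "z": -0.02, "yaw": 0.035, "hand": -1}, {"x": 0.108, "y": -0.054, "z": -0.008, "yaw": 0.035, "hand": -1}, {"x": 0.108, "y": -0.054, "z": 0, "yaw": 0.035, "hand": -1}, {"x": 0.108, "y": -0.054, "z": 0, "yaw": 0.035, "hand": -1}]}}

```text
clock: 37.75
position: [0.4365, -0.0342, 0.032]
ee_rot: [-179.8, 0.0, 82.3]
ft_force: [-4.7, 0.1, 10.2]
gripper_width: 0.0185
grip_force: 81.5
```

Emit:
{"fn": "jog_arm", "kwargs": {"increments": [{"x": 0, "y": 0, "z": 0, "yaw": 0, "hand": 0}, {"x": 0, "y": 0, "z": 0, "yaw": 0, "hand": 0.5}, {"x": 0, "y": 0, "z": 0, "yaw": 0, "hand": 0.8}, {"x": 0, "y": 0, "z": 0, "yaw": 0, "hand": 0.8}, {"x": 0, "y": 0, "z": 0, "yaw": 0, "hand": 0.8}]}}

```text
clock: 38.25
position: [0.4375, -0.034, 0.0317]
ee_rot: [180.0, -0.0, 82.3]
ft_force: [0.7, -0.1, -0.5]
gripper_width: 0.077
grip_force: 0.0
```

Emit:
{"fn": "jog_arm", "kwargs": {"increments": [{"x": 0, "y": 0, "z": -0.08, "yaw": 0, "hand": 0.8}, {"x": 0, "y": 0, "z": -0.2, "yaw": 0, "hand": 0.8}, {"x": 0, "y": 0, "z": -0.3, "yaw": 0, "hand": 0.8}, {"x": 0.1, "y": 0, "z": -0.35, "yaw": 0, "hand": 0.8}, {"x": 0.2, "y": 0, "z": -0.35, "yaw": 0, "hand": 0.8}, {"x": 0.3, "y": 0, "z": -0.35, "yaw": 0, "hand": 0.8}, {"x": 0.4, "y": 0, "z": -0.35, "yaw": 0, "hand": 0.8}, {"x": 0.5, "y": 0, "z": -0.35, "yaw": 0, "hand": 0.8}]}}

```text
clock: 39.05
position: [0.4649, 0.1651, 0.1716]
ee_rot: [180.0, 0.0, 82.2]
ft_force: [-0.4, 0.2, 1.1]
gripper_width: 0.0768
grip_force: 0.0
```

Emit:
{"fn": "jog_arm", "kwargs": {"increments": [{"x": 0.2, "y": 0, "z": 0, "yaw": 0, "hand": 0.8}, {"x": 0.3, "y": 0, "z": 0, "yaw": 0, "hand": 0.8}, {"x": 0.3, "y": 0, "z": 0, "yaw": 0, "hand": 0.8}, {"x": 0.3, "y": 0, "z": 0, "yaw": 0, "hand": 0.8}, {"x": 0.3, "y": 0, "z": 0, "yaw": 0, "hand": 0.8}, {"x": 0.3, "y": 0, "z": 0, "yaw": 0, "hand": 0.8}]}}

```text
clock: 39.65
position: [0.4809, 0.2814, 0.1714]
ee_rot: [180.0, 0.1, 82.2]
ft_force: [0.5, 0.7, -0.7]
gripper_width: 0.0766
grip_force: 0.0
```

```bash
python3 - <<'E'
from h import *
c=snap('top'); crop(c,'c11.png',260,120,560,340,2.6)
E
```

```text
(no output)
```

View pics/c11.png

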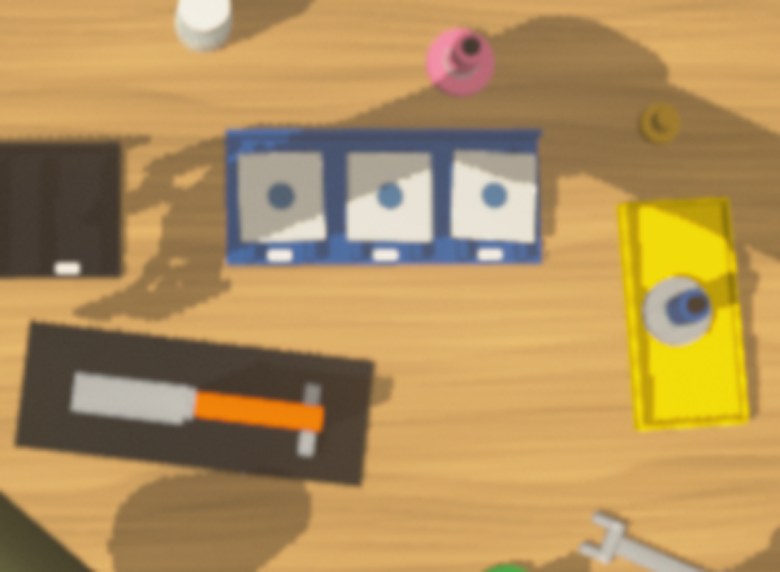

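The lifter now lies wholly on the mat, from (72,392) to (322,418). The plates are square in the blue bays at (281,196), (390,196) and (495,196), and the sensor is in the tray at (680,310).

```bash
python3 -c "
from rig import manip
print(manip.finish_job())"
```

```text
the job is handed in; nothing more can be done
None
```

I handed the job in at about 40 s of the 210 s limit: the one sensor (blue) is in the yellow tray, all three plates lie square in the blue rack's bays to within about 3 mm, and the lifter is wholly on its mat; the hand-in returned no verdict.

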